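# Draw down the lid of a paint pressure pot crosswise in two passes

### The job

Tighten the lid of the pressure pot on the bench evenly with its four stiff wing nuts, by feel and crosswise: always a nut and then the one opposite, then the other pair. First go round bringing each nut only until it bites lightly, at 0.42 N m, then go round crosswise again bringing each to its final 0.62 N m, not much past it. Don't lean on the lid or its gauge, and leave everything else on the bench where it is.

Things in the scene. Friction and masses are not known exactly. Their poses are not given: they have to be found in the camera images.
- nut_1: One of four alike dark steel wing nuts of the pot's lid; nut 3 is opposite. Wing: upright block, 60 mm long, 12 mm thick, 24 mm tall, rounded ends, on a slimmer hub. Origin: middle of the wing block, on its turning axis, about 178 mm over the bench, 38 mm over the lid's ear. x along the wing (ends alike), y across its 12 mm, z up. Grasp it across the 12 mm from above, at its middle.
- nut_2: Wing nut like nut 1, next to it counter-clockwise seen from above; nut 4 is opposite. Each nut tightens clockwise seen from above and sinks 9 mm per turn (steep clamp thread). The stiff locking thread alone takes 0.36 N m to turn, either way, and holds the nut where it is let go.
- nut_3: Wing nut like nut 1 and opposite it. Each starts 0.25 to 0.55 rad of turning short of biting, hidden and different for each: the 0.36 N m felt on the way tells a misreading gauge. Once it bites, the moment to keep it turning rises by 0.2 to 0.3 N m per rad.
- nut_4: Wing nut like nut 1, opposite nut 2.
- pad_1: Round steel swivel pad, 29 mm across, under nut 1; it sinks with the nut but does not turn, and presses on a steel wear plate on the lid's ear. Origin: middle of its foot, on the nut's axis, 34 mm under the nut's origin. Clamping force in N is the moment to keep the nut turning, less 0.36 N m, over 0.00143 m: 0.42 N m gives 42 N, 0.62 N m gives 182 N.
- pad_2: Swivel pad under nut 2, like pad 1.
- pad_3: Swivel pad under nut 3, like pad 1.
- pad_4: Swivel pad under nut 4, like pad 1.
- lid: Aluminium lid of a small paint pressure pot bolted to the bench: 184 mm across, four ears (tops 140 mm over the bench), nut axes on a 105 mm radius. Origin: middle of its underside, 132 mm over the bench; z up, x towards nut 1. A gauge 42 mm across in the middle reaches 183 mm. It lies on rubber: drawing down one nut slackens each neighbour by a sixth of what is added and loads the one opposite by a tenth.
- spanner: combination spanner, steel, 190 mm long, lying flat beside the pot; bystander; origin under its middle
- tape_roll: roll of masking tape, 90 mm across and 25 mm tall, lying flat beside the pot; bystander; origin under its middle
- socket: steel hex socket, 30 mm across and 42 mm tall, standing beside the pot; bystander; origin under its middle
- spray_can: bare metal spray can, 66 mm across and 190 mm tall; bystander; origin under its middle
- paint_cup: white plastic mixing cup, 80 mm across and 100 mm tall; bystander; origin under its middle
- screwdriver: screwdriver with a wooden handle, 210 mm long, lying; bystander; origin under its middle
- hammer: hammer, 280 mm long, lying; bystander; origin under its middle

How it is judged:
By the outcome, as a careful person would: the job done as asked, in the order asked, and still so for the second after the job is handed in, with the robot touching nothing.
It also fails if it takes over 72 s, if anything falls off the work surface, if the arm or the gripper's body presses on something with over 40 N, if the wrist force passes 120 N, or if a joint passes its speed limit or range.

### The arm

A 6-joint arm with a two-finger parallel gripper is mounted at the origin on the work surface. World frame = base frame: x ahead of the robot, y to its left, z up, the work surface at z = 0. Lengths are in m, angles in rad, forces in N, time in s.
With the tool pointing down it reaches from about 0.35 to 0.975 m from the base axis. Payload 4.9 kg.
Tool frame: the origin (TCP) lies at the very end of the fingers, on their centre line; the grasp point (between the pads) lies behind it (manip.grip_depth is the z of the grasp point in the tool frame, in m); z points along the fingers, y is the direction in which the jaws open and shut (so a half turn about z gives the same grasp; the last joint's range is limited). The gripper opens to 85 mm and grips with 20 to 120 N. Pads are 22 mm wide; open, the fingers measure 114 mm over their backs; the gripper's body (76 mm by 85 mm) begins 54 mm behind the grasp point. The pads swing forward as they close: fully open they stand 13 mm farther back than shut.
Start: joints at [-1.334, 0.053, 1.613, -0, 1.476, -0.119], TCP at [0.218, -0.586, 0.231] pointing down, gripper open.
Joint ranges: [-3.01, 3.01], [-1.01, 2.22], [0.06, 2.58], [-1.02, 4.17], [0.09, 2.62], [-3.14, 3.14]. Speed limits (rad/s): [2.57, 2.57, 3.14, 3.14, 3.14, 3.14].

### API

Orientations are given as a unit quaternion [w, x, y, z].
In Python, from plant import state, optics, manip, silhouettes, place_of gives the robot as it stands. The module is installed in compiled form; this text tells all that it offers.
- The arm moves only by the tool jog_arm, never from a script. Its argument "increments" is a list of rows, each an object with "slide": the shift along the tool's x, y, z in mm, a list of three; "rotation": the turn, a rotation vector about the tool's x, y, z in degrees, a list of three. A call has 1 to 20 rows; each row shifts and turns the commanded pose from where the row before left it, along the tool's axes as they then stand; what a row does not reach is not made up. A row lasts 1/12 s, in which the tool goes at most 41.7 mm and 7.16 degrees, less where a joint would pass 70% of its speed; a pose out of reach is approached as far as the arm can. A call with a gripper value outside its range is refused whole. "fingers" is the opening, from 0 (shut) to 1 (fully open), set as the call begins (left out, the last holds). The fingers move at their own pace and stop on an object; the grip force is fixed at half the most. Time passes only in rows, so rows that do not move let the fingers close. It gives the time, the measured TCP pose, the force and the opening at its end, in the units of the state.
- state(): the state, without advancing time (a new reading comes with each control period).
- optics.grab_frame(name): name is "side" or "top"; returns a dict with "frame" (480x640x3 uint8, blue, green, red), "camera_matrix" (3x3 intrinsics, pixels), "distortion" ([k1, k2, p1, p2, k3] as OpenCV has them; the pictures are not rectified), "R" (3x3) and "t" (3): a world point X has camera coordinates R X + t. Camera axes: x right, y down, z forward; pixel columns grow to the right and rows downward; lengths in m; the calibration is good to about 2 mm. A picture is of the moment at which its call begins. There is no depth.
- manip.job_done(): hands the job in, once; it reports no verdict.
Trained networks look in the newest picture that a camera, given by its name, has taken for a name from the list of things; names that differ only in an ending like _2 or _b are one class to them, and where a whole thing is asked for, a point or a joint stands for the part that bears it (a point fixed in the world has none). Each returns a list of dicts, best first, with "score" (0 to 1); they miss things now and then, are a little off and sometimes report something else, mostly with a low value. They report only what shows in the picture. A call takes as long as a camera call.
- silhouettes(thing, camera): "mask" (480x640 bool, what is visible of it) and "bbox" ([left, top, right, bottom] in pixels, round what is visible of it).
- place_of(thing, camera): "uv" ([column, row] in pixels: a listed point, or the origin of a listed thing).
The state is a dict: "time": time; "joint_pos": joint angles; "joint_vel": joint speeds; "joint_efforts": joint torques, N m; "tool_pos": TCP position; "tool_rot": TCP orientation; "contact_force": force on the tool from outside, world axes, zero at the start; "ft_torque": the same for the moment, N m; "gripper_width": opening from 0.0 (shut) to 1.0 (fully open).
Only numpy, scipy, OpenCV 4.12 (cv2) and the standard library are available. Lean on these libraries where they do the work, as an engineer would, in place of code of your own. Each camera call takes 0.05 s, during which the arm holds its last target.

## Working session

There is one attempt and no reset: what is moved stays moved. The work goes in short steps, Python scripts to look and compute and a tool call to move; the robot and the scene stay as the last step left them, time stands still between calls to the robot, and variables do not carry over. Pictures are saved under pics/ and viewed, and the job is handed in when it is done.

Besides the shell and the picture viewer there is one more tool, called by a JSON object that holds its "fn" and its "kwargs". jog_arm: Moves the arm, as the interface text tells. Its arguments: {"type":"object","properties":{"increments":{"type":"array","items":{"type":"object","properties":{"slide":{"type":"array","items":{"type":"number"}},"rotation":{"type":"array","items":{"type":"number"}}}}},"fingers":{"type":"number"}},"required":["increments"]}

```bash
mkdir -p pics; ls
cat > h.py <<'E'
import numpy as np, cv2
from plant import state, optics, manip, silhouettes, place_of
def ray(f,uv):
    p=cv2.undistortPoints(np.array([[uv]],float),np.array(f["camera_matrix"]),np.array(f["distortion"]))[0,0]
    R=np.array(f["R"]);t=np.array(f["t"]).ravel()
    return -R.T@t, R.T@np.array([p[0],p[1],1.])
def atz(f,uv,z):
    c,d=ray(f,uv); return c+d*(z-c[2])/d[2]
def proj(f,X):
    R=np.array(f["R"]);t=np.array(f["t"]).ravel()
    return cv2.projectPoints(np.array(X,float).reshape(-1,1,3),cv2.Rodrigues(R)[0],t,np.array(f["camera_matrix"]),np.array(f["distortion"]))[0][:,0]
E
python3 - <<'E'
from h import *
s=state()
for k,v in s.items(): print(k,np.round(v,4))
print(manip.grip_depth,[a for a in dir(manip) if a[0]!='_'])
for n in("side","top"):
    f=optics.grab_frame(n); cv2.imwrite(f"pics/{n}0.png",f["frame"])
    R=np.array(f["R"]);print(n,-R.T@np.array(f["t"]).ravel(), R[2])
    for th in("nut_1","lid","pad_1"):
        print(th,[(np.round(d["uv"],1).tolist(),round(d["score"],2)) for d in place_of(th,n)], [(d["bbox"],round(d["score"],2)) for d in silhouettes(th,n)])
        if n=="top": print([np.round(atz(f,d["uv"],.178 if th[0]=='n' else .132),4).tolist() for d in place_of(th,n)])
print(state()["time"])
E
```

```text
pics
time 0.0
joint_pos [-1.334   0.0534  1.6143 -0.      1.476  -0.119 ]
joint_vel [ 0.0015 -0.0006 -0.001   0.0012  0.0001  0.0012]
joint_efforts [ 7.00000e-04 -3.93684e+01 -3.70174e+01  0.00000e+00  7.20000e-03
  0.00000e+00]
tool_pos [ 0.2176 -0.5852  0.23  ]
tool_rot [-1.000e-03  9.842e-01  1.770e-01 -1.000e-04]
contact_force [-0.0523 -0.4842 -0.686 ]
ft_torque [ 0.0165 -0.0195  0.0195]
gripper_width 1.0028
-0.0187 ['IKError', 'grip_depth', 'job_done']
side [-0.05473074  0.87411729  0.93900904] [ 0.43861917 -0.67021003 -0.59869169]
nut_1 [([315.6, 234.7], 0.8), ([258.3, 239.2], 0.63), ([307.7, 201.9], 0.62), ([257.1, 207.4], 0.45), ([282.2, 393.1], 0.45)] [([250.5, 232.0, 266.6, 245.8], 0.7), ([253.5, 198.8, 263.7, 217.7], 0.66), ([306.7, 224.8, 319.2, 246.3], 0.62), ([299.0, 195.1, 315.2, 213.5], 0.51), ([302.3, 227.8, 325.6, 244.5], 0.29)]
lid [([281.8, 230.0], 0.63), ([354.0, 261.5], 0.48)] [([250.1, 211.1, 320.7, 254.8], 0.76), ([248.4, 231.0, 270.0, 248.0], 0.21)]
pad_1 [([306.8, 213.4], 0.6), ([255.0, 217.6], 0.55), ([260.2, 242.8], 0.49), ([314.6, 241.2], 0.47)] [([246.4,
[... 153 characters left out ...]
669991  0.01935187 -0.9975854 ]
nut_1 [([362.9, 223.6], 0.68), ([318.6, 262.0], 0.54), ([327.6, 220.5], 0.48), ([285.6, 218.6], 0.41)] [([321.6, 178.2, 334.0, 198.2], 0.67), ([275.9, 214.9, 297.2, 224.1], 0.54), ([352.5, 216.4, 366.9, 235.3], 0.38)]
[[0.5856, -0.1297, 0.178], [0.4803, -0.0053, 0.178], [0.5956, -0.0316, 0.178], [0.6024, 0.0855, 0.178]]
lid [([328.8, 222.6], 0.75)] []
[[0.5941, -0.0345, 0.132]]
pad_1 [([284.7, 219.4], 0.68), ([324.4, 189.6], 0.67), ([320.9, 257.4], 0.58), ([357.5, 228.4], 0.56)] [([277.1, 214.0, 298.3, 229.3], 0.65), ([317.9, 175.2, 336.1, 194.3], 0.63)]
[[0.605, 0.0921, 0.132], [0.6897, -0.0229, 0.132], [0.4946, -0.0108, 0.132], [0.5764, -0.1164, 0.132]]
0.85
```

Run:
```python
import cv2
for n,(x,y,w) in dict(top=(240,140,200),side=(210,150,160)).items():
    f=cv2.imread(f"pics/{n}0.png"); h=int(w*.75)
    c=cv2.resize(f[y:y+h,x:x+w],(800,600),interpolation=cv2.INTER_CUBIC); cv2.imwrite(f"pics/{n}0c.png",c)
```

```text
(no output)
```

View pics/top0.png

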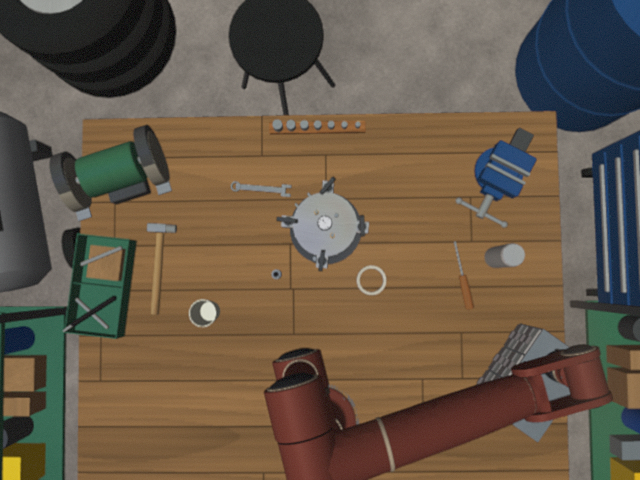

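View pics/side0.png

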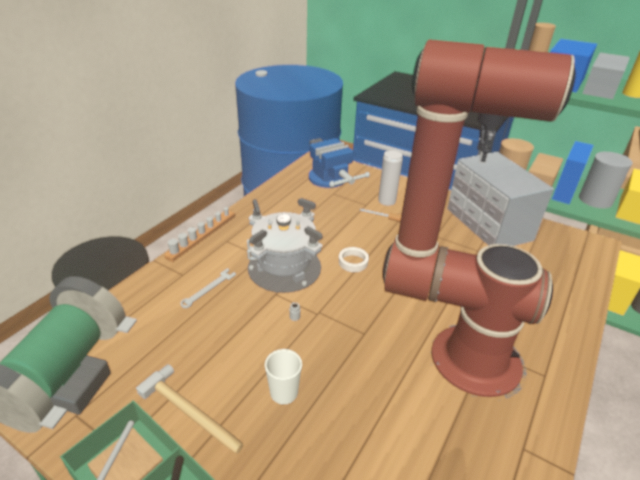

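```bash
sleep 0.1
```

```text
(no output)
```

View pics/top0c.png

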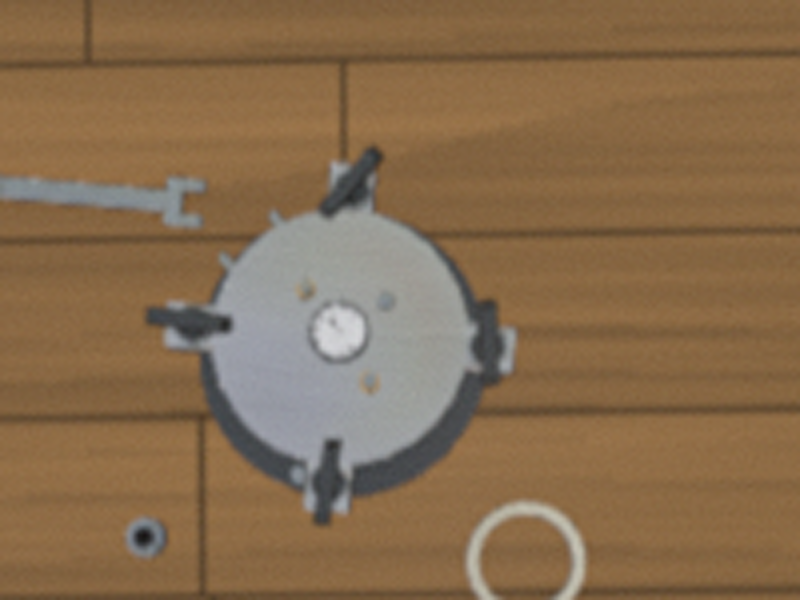

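View pics/side0c.png

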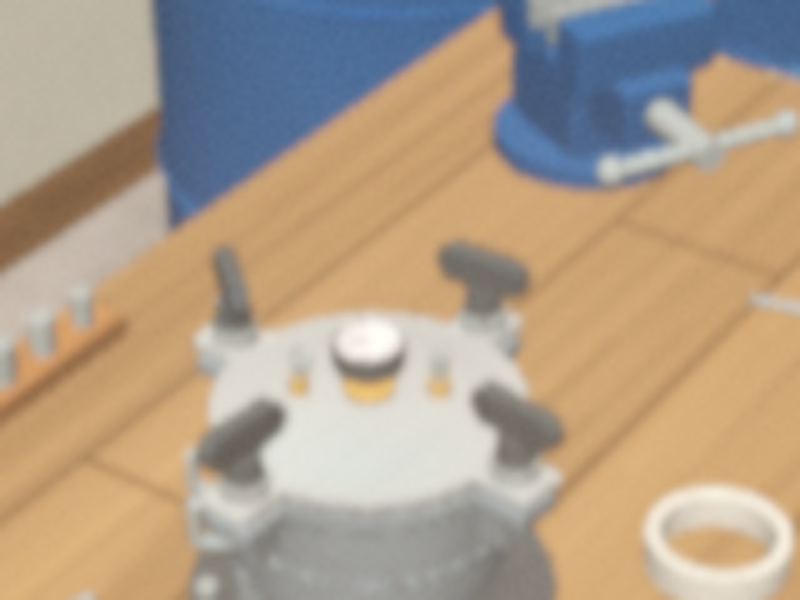

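```bash
cat > fit.py <<'E'
from h import *
from scipy.optimize import minimize
fr={n:optics.grab_frame(n) for n in("top","side")}
S=8
def block(x,y,z,th):
    # stadium prism 60x12x24
    a=np.linspace(-np.pi/2,np.pi/2,9); pts=np.r_[np.c_[24+6*np.cos(a),6*np.sin(a)],np.c_[-24-6*np.cos(a),-6*np.sin(a)]]/1e3
    R=np.array([[np.cos(th),-np.sin(th)],[np.sin(th),np.cos(th)]]); q=pts@R.T+[x,y]
    return np.r_[np.c_[q,np.full(len(q),z-.012)],np.c_[q,np.full(len(q),z+.012)]]
gray={n:cv2.GaussianBlur(cv2.cvtColor(f["frame"],cv2.COLOR_BGR2GRAY),(0,0),.6).astype(np.float32) for n,f in fr.items()}
mx={n:cv2.cvtColor(f["frame"],cv2.COLOR_BGR2HSV)[...,2].astype(np.float32) for n,f in fr.items()}
def cost1(n,x,y,z,th):
    f=fr[n]; uv=proj(f,block(x,y,z,th)); c0=proj(f,[[x,y,z]])[0]
    o=np.floor(c0)-16
    h=cv2.convexHull(((uv-o+.5)*S*16).astype(np.int32))
    m=np.zeros((32*S,32*S),np.uint8); cv2.fillConvexPoly(m,h,255,shift=4)
    big=cv2.dilate(m,np.ones((3*S,3*S),np.uint8))
    m=cv2.resize(m,(32,32),interpolation=cv2.INTER_AREA)/255.; b=cv2.resize(big,(32,32),interpolation=cv2.INTER_AREA)/255.
    p=mx[n][int(o[1]):int(o[1])+32,int(o[0]):int(o[0])+32]
    p=np.minimum(p,140)
    ring=b-m
    return (p*m).sum()/m.sum()-(p*ring).sum()/ring.sum()
def nutpos(P,k):
    a=P[2]+k*np.pi/2; return P[0]+.105*np.cos(a),P[1]+.105*np.sin(a)
def cost(P,cams=("top","side")):
    return sum(cost1(n,*nutpos(P,k),.178,P[3+k]) for n in cams for k in range(4))
E
cat > run1.py <<'E'
from fit import *
c0=np.array([328-.0,185.25])
uv=[(362,226),(321.75,260.25),(287.5,220.5),(328,185.25)]
q=np.array([atz(fr["top"],u,.178)[:2] for u in uv]); print(q)
seg=[((489,302),(487,380)),((333,440),(321,522)),((148,315),(231,325)),((379,152),(325,212))]
ths=[]
for a,b in seg:
    A,B=[atz(fr["top"],(240+p[0]/4,140+p[1]/4),.178) for p in(a,b)]; ths.append(np.arctan2(*(B-A)[1::-1]))
c=q.mean(0); a=[np.arctan2(*(p-c)[::-1]) for p in q]; print(np.degrees(a),np.linalg.norm(q-c,axis=1))
# order by ccw: right(-y), top(+x), left(+y), bottom(-x)
o=[0,3,2,1]; P=np.r_[c,a[0],[ths[i] for i in o]]
res={}
for cams in(("top",),("side",),("top","side")):
    Q=P.copy()
    for it in range(3):
        sim=np.vstack([Q]+[Q+d for d in np.diag([.004,.004,.04]+[.15]*4)/(it+1)])
        r=minimize(cost,Q,args=(cams,),method="Nelder-Mead",options=dict(initial_simplex=sim,maxfev=700)); Q=r.x
    print(cams,r.fun,np.round(Q[:2],4),np.round(np.degrees(Q[2:]),1)); res[cams]=Q
np.save("P.npy",Q)
for n in fr:
    im=fr[n]["frame"]; x,y,w=dict(top=(240,140,200),side=(230,170,120))[n]; h=int(w*.75);k=800/w
    c=cv2.resize(im[y:y+h,x:x+w],(800,600),interpolation=cv2.INTER_CUBIC)
    for i in range(4):
        X=block(*nutpos(Q,i),.178,Q[3+i]); uvp=((proj(fr[n],X)-[x,y]+.5)*k).astype(np.int32)
        cv2.polylines(c,[cv2.convexHull(uvp)],True,(0,0,255),1)
        cv2.putText(c,"ABCD"[i],tuple(int(v) for v in uvp[0]+8),0,.8,(0,255,0),2)
    cv2.imwrite(f"pics/{n}_fit.png",c)
print(state()["time"],[np.round(nutpos(Q,k),4) for k in range(4)])
E
python3 run1.py
```

```text
[[ 0.57896199 -0.12711241]
 [ 0.48502317 -0.01413724]
 [ 0.59700458  0.08026332]
 [ 0.69462695 -0.03386779]]
[-95.49231279 174.73306543  85.54532159  -5.48620708] [0.10387577 0.10432146 0.10429191 0.1062093 ]
('top',) -164.78409592965335 [ 0.5897 -0.0223] [-95.1 180.6 138.4 -97.1 170.8]
('side',) -51.407651317609606 [ 0.583 -0.012] [-94.9 168.8 133.6 -89.4 161.3]
('top', 'side') -205.71834196701218 [ 0.5899 -0.0221] [-95.  181.  136.8 -96.7 170.8]
0.95 [array([ 0.5807, -0.1267]), array([ 0.6945, -0.0313]), array([0.5991, 0.0825]), array([ 0.4853, -0.0129])]
```

View pics/top_fit.png

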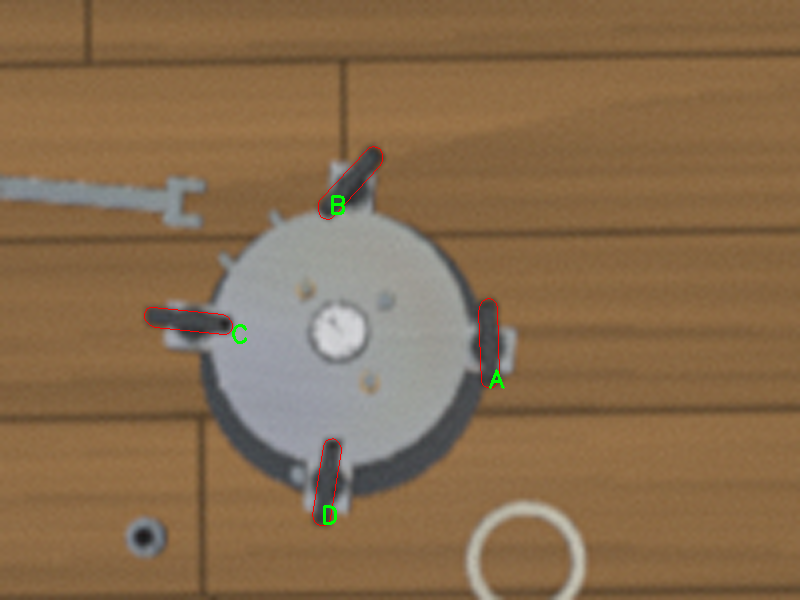

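View pics/side_fit.png

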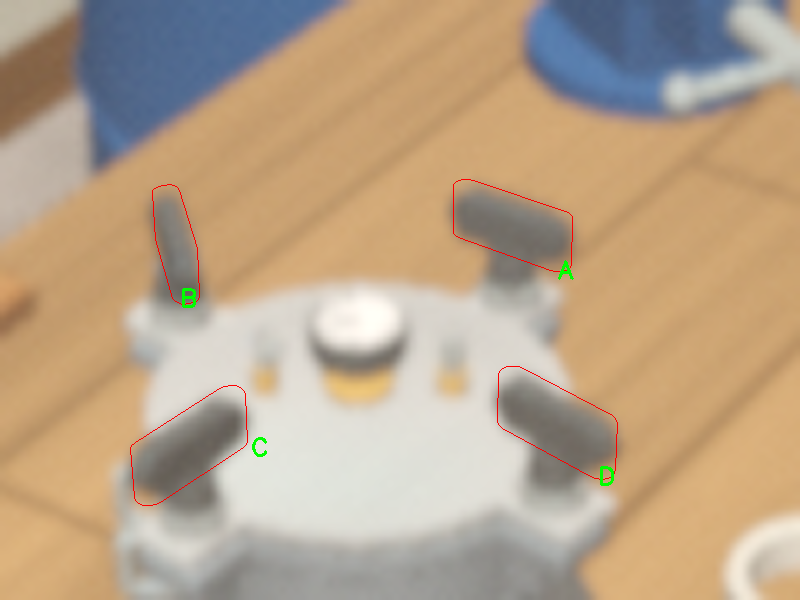

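```bash
cat > go.py <<'E'
from h import *
from scipy.spatial.transform import Rotation as Ro
import sys
P=np.load("P.npy")
def plan(x,y,z,phi=None):
    s=state(); q=s["tool_rot"]; R=Ro.from_quat([q[1],q[2],q[3],q[0]])
    d=np.array([x,y,z])-s["tool_pos"]; print("t",round(s["time"],2),"pos",np.round(s["tool_pos"],4),"tool slide mm",np.round(R.inv().apply(d)*1e3,1))
    X=R.as_matrix(); cur=np.degrees(np.arctan2(X[1,0],X[0,0])); print("phi",round(cur,2),"tool z",np.round(X[:,2],4),"q6",round(s["joint_pos"][5],3))
    if phi is not None: print("rot z", round(-(((phi-cur)+180)%360-180),2), "(alt +-360)")
    print("F",np.round(s["contact_force"],2),"M",np.round(s["ft_torque"],3),"w",round(s["gripper_width"],3))
if __name__=="__main__": plan(*map(float,sys.argv[1:]))
E
python3 go.py .5807 -.1267 .225 181
```

```text
t 0.95 pos [ 0.2177 -0.5858  0.2313] tool slide mm [ 500.2 -303.9    6.3]
phi 20.39 tool z [-0.e+00 -1.e-04 -1.e+00] q6 -0.119
rot z -160.61 (alt +-360)
F [0.53 0.05 0.07] M [-0.046  0.048  0.079] w 1.0
```

{"fn": "jog_arm", "kwargs": {"increments": [{"slide":[33.3,-20.3,0]},{"slide":[33.3,-20.3,0]},{"slide":[33.3,-20.3,0]},{"slide":[33.3,-20.3,0]},{"slide":[33.3,-20.3,0]},{"slide":[33.3,-20.3,0]},{"slide":[33.3,-20.3,0]},{"slide":[33.3,-20.3,0]},{"slide":[33.3,-20.3,0]},{"slide":[33.3,-20.3,0]},{"slide":[33.3,-20.3,0]},{"slide":[33.3,-20.3,0]},{"slide":[33.3,-20.3,0]},{"slide":[33.3,-20.3,0]},{"slide":[33.3,-20.3,0]},{"rotation":[0,0,6.5]},{"rotation":[0,0,6.5]},{"rotation":[0,0,6.4]},{},{}], "fingers": 0.5}}

```text
invalid input
```

```bash
python3 go.py .5807 -.1267 .16 1
python3 - <<'E'
from h import *
f=optics.grab_frame("side"); im=f["frame"]
print(np.round(proj(f,[state()["tool_pos"]]),1))
x,y,w=230,120,160; cv2.imwrite("pics/side1.png",cv2.resize(im[y:y+120,x:x+160],(800,600),interpolation=cv2.INTER_CUBIC))
E
```

```text
t 0.95 pos [ 0.2177 -0.5858  0.2313] tool slide mm [ 500.2 -303.9   71.3]
phi 20.39 tool z [-0.e+00 -1.e-04 -1.e+00] q6 -0.119
rot z 19.39 (alt +-360)
F [0.53 0.05 0.07] M [-0.046  0.048  0.079] w 1.0
[[480.1 159.1]]
```

View pics/side1.png

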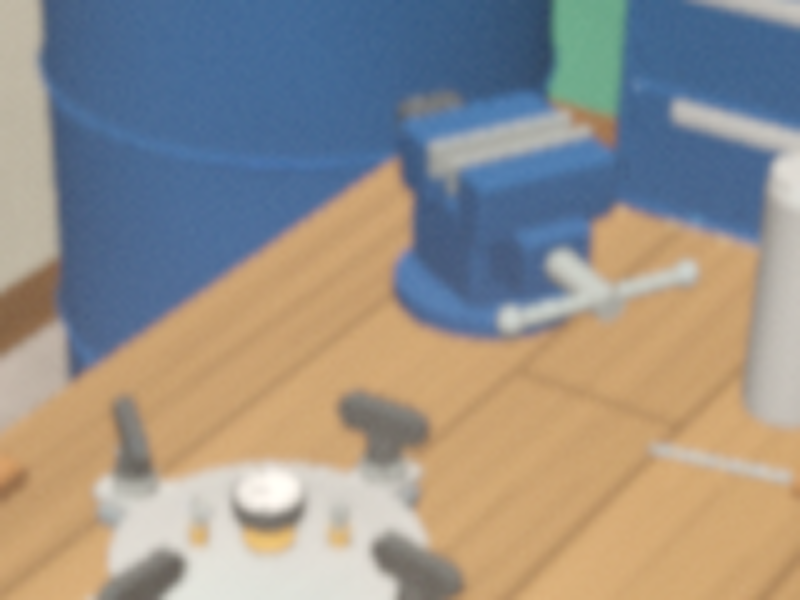

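The call was refused, and the picture shows the arm has not moved, with the pot unchanged. I'll give both keys in each row.

{"fn": "jog_arm", "kwargs": {"increments": [{"slide":[33.3,-20.3,0],"rotation":[0,0,0]},{"slide":[33.3,-20.3,0],"rotation":[0,0,0]},{"slide":[33.3,-20.3,0],"rotation":[0,0,0]},{"slide":[33.3,-20.3,0],"rotation":[0,0,0]},{"slide":[33.3,-20.3,0],"rotation":[0,0,0]},{"slide":[33.3,-20.3,0],"rotation":[0,0,0]},{"slide":[33.3,-20.3,0],"rotation":[0,0,0]},{"slide":[33.3,-20.3,0],"rotation":[0,0,0]},{"slide":[33.3,-20.3,0],"rotation":[0,0,0]},{"slide":[33.3,-20.3,0],"rotation":[0,0,0]},{"slide":[33.3,-20.3,0],"rotation":[0,0,0]},{"slide":[33.3,-20.3,0],"rotation":[0,0,0]},{"slide":[33.3,-20.3,0],"rotation":[0,0,0]},{"slide":[33.3,-20.3,0],"rotation":[0,0,0]},{"slide":[33.3,-20.3,0],"rotation":[0,0,0]},{"slide":[0,0,0],"rotation":[0,0,6.5]},{"slide":[0,0,0],"rotation":[0,0,6.5]},{"slide":[0,0,0],"rotation":[0,0,6.4]},{"slide":[0,0,0],"rotation":[0,0,0]},{"slide":[0,0,0],"rotation":[0,0,0]}], "fingers": 0.5}}

```text
time: 2.67
tool_pos: [0.5799, -0.1264, 0.2313]
tool_rot: [-0.0, 1.0, 0.01, 0.0]
contact_force: [0.8, 0.6, -0.3]
gripper_width: 0.499
```

```bash
python3 go.py .5807 -.1267 .16 1
python3 - <<'E'
from h import *
f=optics.grab_frame("side"); im=f["frame"]
print(np.round(proj(f,[state()["tool_pos"]]),1))
x,y,w=230,120,160; cv2.imwrite("pics/side2.png",cv2.resize(im[y:y+120,x:x+160],(800,600),interpolation=cv2.INTER_CUBIC))
E
```

```text
t 2.67 pos [ 0.5799 -0.1264  0.2313] tool slide mm [ 0.8  0.4 71.3]
phi 1.15 tool z [ 1.e-04  0.e+00 -1.e+00] q6 1.211
rot z 0.15 (alt +-360)
F [ 0.8   0.56 -0.27] M [-0.02   0.034  0.005] w 0.499
[[306.8 187.8]]
```

View pics/side2.png

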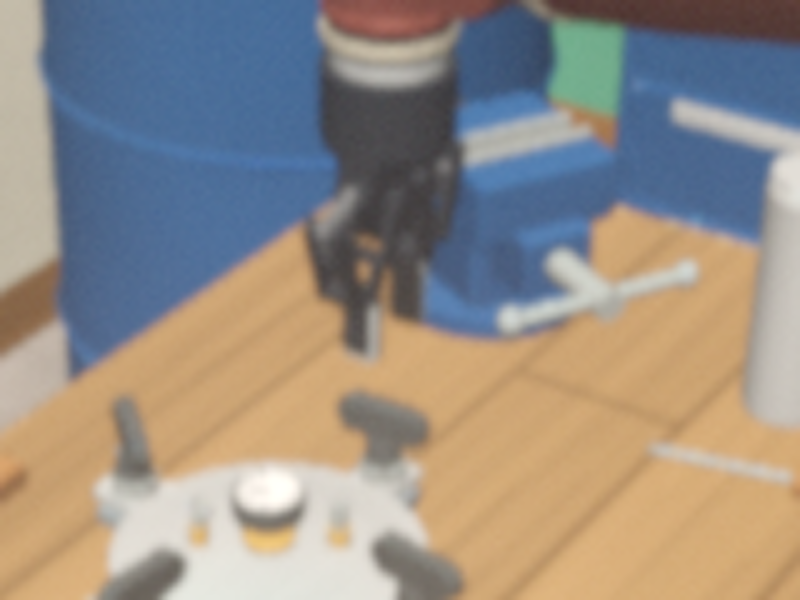

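Gripper stands over nut A (fingers at about (365,350) in the crop, wing at (385,415)), well aligned. Down and close.

{"fn": "jog_arm", "kwargs": {"increments": [{"slide":[0.8,0.4,30],"rotation":[0,0,0]},{"slide":[0,0,30],"rotation":[0,0,0]},{"slide":[0,0,10],"rotation":[0,0,0]},{"slide":[0,0,0],"rotation":[0,0,0]},{"slide":[0,0,0],"rotation":[0,0,0]}]}}

```text
time: 3.13
tool_pos: [0.5805, -0.1269, 0.1613]
tool_rot: [-0.0, 1.0, 0.009, -0.0]
contact_force: [-0.1, -0.4, 1.1]
gripper_width: 0.499
```

```bash
cat > rd.py <<'E'
from h import *
import sys
n=int(sys.argv[1]) if len(sys.argv)>1 else 1
F=[];M=[]
for i in range(n):
    s=state();F.append(s["contact_force"]);M.append(s["ft_torque"])
    if i<n-1: optics.grab_frame("top")
s=state();q=s["tool_rot"]
from scipy.spatial.transform import Rotation as Ro
X=Ro.from_quat([q[1],q[2],q[3],q[0]]).as_matrix()
print("t",round(s["time"],2),"p",np.round(s["tool_pos"],4),"phi",round(np.degrees(np.arctan2(X[1,0],X[0,0])),2),"F",np.round(np.mean(F,0),2),"M",np.round(np.mean(M,0),3),"sd",np.round(np.std(M,0),3),"Mz",np.round(np.array(M)[:,2],3),"w",round(s["gripper_width"],3),"q6",round(s["joint_pos"][5],3))
E
python3 rd.py 5
```

```text
t 3.33 p [ 0.5819 -0.1273  0.1638] phi 1.0 F [ 0.13 -0.07  0.72] M [-0.003 -0.009  0.017] sd [0.027 0.028 0.015] Mz [0.044 0.005 0.02  0.016 0.002] w 0.502 q6 1.213
```

{"fn": "jog_arm", "kwargs": {"increments": [{"slide":[0,0,0],"rotation":[0,0,0]},{"slide":[0,0,0],"rotation":[0,0,0]},{"slide":[0,0,0],"rotation":[0,0,0]},{"slide":[0,0,0],"rotation":[0,0,0]},{"slide":[0,0,0],"rotation":[0,0,0]},{"slide":[0,0,0],"rotation":[0,0,0]}], "fingers": 0}}

```text
time: 3.83
tool_pos: [0.5813, -0.1268, 0.1629]
tool_rot: [0.0, 1.0, 0.009, 0.001]
contact_force: [-1.2, 2.2, 7.3]
gripper_width: 0.177
```

```bash
python3 rd.py 5
```

```text
t 4.03 p [ 0.5813 -0.1268  0.1629] phi 0.99 F [-1.51  1.68  6.  ] M [ 0.24   0.238 -0.006] sd [0.011 0.026 0.029] Mz [-0.006 -0.059  0.021 -0.009  0.022] w 0.183 q6 1.213
```

{"fn": "jog_arm", "kwargs": {"increments": [{"slide":[0,0,0.05],"rotation":[0,0,2]},{"slide":[0,0,0.05],"rotation":[0,0,2]},{"slide":[0,0,0.05],"rotation":[0,0,2]}]}}

```text
time: 4.28
tool_pos: [0.5813, -0.1269, 0.1628]
tool_rot: [0.0, 0.999, -0.044, 0.001]
contact_force: [-2.3, 0.3, 6.2]
gripper_width: 0.183
```

```bash
python3 rd.py 6
```

```text
t 4.53 p [ 0.5813 -0.1269  0.1628] phi -4.95 F [-1.52  0.82  6.17] M [0.201 0.251 0.271] sd [0.019 0.027 0.013] Mz [0.279 0.288 0.276 0.276 0.251 0.256] w 0.179 q6 1.317
```

{"fn": "jog_arm", "kwargs": {"increments": [{"slide":[0,0,0.05],"rotation":[0,0,2]},{"slide":[0,0,0.05],"rotation":[0,0,2]}]}}

```text
time: 4.7
tool_pos: [0.5813, -0.127, 0.1627]
tool_rot: [0.0, 0.997, -0.079, 0.001]
contact_force: [-1.4, 0.5, 5.7]
gripper_width: 0.177
```

```bash
python3 rd.py 6
```

```text
t 4.95 p [ 0.5813 -0.127   0.1627] phi -8.96 F [-1.5   0.59  5.83] M [0.145 0.259 0.295] sd [0.034 0.043 0.027] Mz [0.34  0.319 0.266 0.271 0.274 0.3  ] w 0.18 q6 1.387
```

{"fn": "jog_arm", "kwargs": {"increments": [{"slide":[0,0,0.05],"rotation":[0,0,2]},{"slide":[0,0,0.05],"rotation":[0,0,2]}]}}

```text
time: 5.12
tool_pos: [0.5813, -0.1271, 0.1626]
tool_rot: [0.0, 0.994, -0.114, 0.001]
contact_force: [-2.2, 0.8, 5.7]
gripper_width: 0.177
```

```bash
python3 rd.py 6
```

```text
t 5.37 p [ 0.5813 -0.1271  0.1626] phi -12.96 F [-1.38  0.53  6.16] M [0.091 0.25  0.295] sd [0.03  0.041 0.023] Mz [0.312 0.281 0.252 0.326 0.302 0.295] w 0.182 q6 1.457
```

{"fn": "jog_arm", "kwargs": {"increments": [{"slide":[0,0,0.05],"rotation":[0,0,2]},{"slide":[0,0,0.05],"rotation":[0,0,2]}]}}

```text
time: 5.53
tool_pos: [0.5812, -0.1271, 0.1625]
tool_rot: [0.0, 0.989, -0.148, 0.001]
contact_force: [-1.7, -0.7, 6.0]
gripper_width: 0.182
```

```bash
python3 rd.py 6
```

```text
t 5.78 p [ 0.5812 -0.1271  0.1625] phi -16.96 F [-1.7   0.19  6.04] M [0.065 0.286 0.301] sd [0.03  0.024 0.015] Mz [0.316 0.324 0.288 0.288 0.304 0.288] w 0.176 q6 1.527
```

{"fn": "jog_arm", "kwargs": {"increments": [{"slide":[0,0,0.05],"rotation":[0,0,2]},{"slide":[0,0,0.05],"rotation":[0,0,2]}]}}

```text
time: 5.95
tool_pos: [0.5813, -0.1272, 0.1624]
tool_rot: [0.001, 0.983, -0.183, 0.001]
contact_force: [-1.4, 0.0, 5.8]
gripper_width: 0.178
```

```bash
python3 rd.py 6
```

```text
t 6.2 p [ 0.5812 -0.1273  0.1624] phi -20.96 F [-1.65  0.07  5.93] M [0.015 0.302 0.309] sd [0.025 0.031 0.033] Mz [0.331 0.36  0.323 0.293 0.257 0.287] w 0.178 q6 1.597
```

{"fn": "jog_arm", "kwargs": {"increments": [{"slide":[0,0,0.05],"rotation":[0,0,2]},{"slide":[0,0,0.05],"rotation":[0,0,2]}]}}

```text
time: 6.37
tool_pos: [0.5812, -0.1273, 0.1622]
tool_rot: [0.001, 0.976, -0.217, 0.001]
contact_force: [-1.6, -0.1, 6.0]
gripper_width: 0.181
```

```bash
python3 rd.py 7
```

```text
t 6.67 p [ 0.5812 -0.1273  0.1623] phi -24.96 F [-2.03 -0.2   5.87] M [-0.024  0.307  0.301] sd [0.03  0.019 0.038] Mz [0.324 0.373 0.275 0.286 0.259 0.32  0.268] w 0.182 q6 1.666
```

{"fn": "jog_arm", "kwargs": {"increments": [{"slide":[0,0,0.05],"rotation":[0,0,2]},{"slide":[0,0,0.05],"rotation":[0,0,2]}]}}

```text
time: 6.83
tool_pos: [0.5811, -0.1274, 0.1622]
tool_rot: [0.001, 0.968, -0.251, 0.001]
contact_force: [-2.2, -0.7, 5.9]
gripper_width: 0.177
```

```bash
python3 rd.py 7
```

```text
t 7.13 p [ 0.5811 -0.1274  0.1622] phi -28.96 F [-1.97 -0.55  6.05] M [-0.085  0.332  0.289] sd [0.027 0.024 0.029] Mz [0.303 0.277 0.236 0.275 0.302 0.338 0.294] w 0.179 q6 1.736
```

{"fn": "jog_arm", "kwargs": {"increments": [{"slide":[0,0,0.05],"rotation":[0,0,2]},{"slide":[0,0,0.05],"rotation":[0,0,2]}]}}

```text
time: 7.3
tool_pos: [0.5811, -0.1274, 0.1621]
tool_rot: [0.001, 0.959, -0.284, 0.001]
contact_force: [-1.8, -1.0, 5.6]
gripper_width: 0.178
```

```bash
python3 rd.py 7
```

```text
t 7.6 p [ 0.5811 -0.1275  0.1621] phi -32.96 F [-2.03 -0.41  5.79] M [-0.116  0.358  0.314] sd [0.025 0.029 0.067] Mz [0.419 0.33  0.214 0.248 0.313 0.289 0.387] w 0.178 q6 1.806
```

{"fn": "jog_arm", "kwargs": {"increments": [{"slide":[0,0,0.05],"rotation":[0,0,2]},{"slide":[0,0,0.05],"rotation":[0,0,2]}]}}

```text
time: 7.77
tool_pos: [0.5811, -0.1276, 0.162]
tool_rot: [0.001, 0.948, -0.318, 0.001]
contact_force: [-3.6, -1.0, 5.9]
gripper_width: 0.176
```

```bash
python3 rd.py 7
```

```text
t 8.07 p [ 0.581  -0.1275  0.1619] phi -36.96 F [-2.55 -0.9   6.26] M [-0.117  0.398  0.345] sd [0.033 0.032 0.044] Mz [0.359 0.426 0.295 0.354 0.347 0.356 0.28 ] w 0.179 q6 1.876
```

{"fn": "jog_arm", "kwargs": {"increments": [{"slide":[0,0,0.05],"rotation":[0,0,2]},{"slide":[0,0,0.05],"rotation":[0,0,2]}]}}

```text
time: 8.23
tool_pos: [0.581, -0.1276, 0.1619]
tool_rot: [0.001, 0.937, -0.351, 0.001]
contact_force: [-1.9, -0.5, 6.2]
gripper_width: 0.176
```

```bash
python3 rd.py 7
```

```text
t 8.53 p [ 0.581  -0.1276  0.1619] phi -40.96 F [-2.19 -0.94  6.17] M [-0.155  0.444  0.347] sd [0.059 0.03  0.037] Mz [0.407 0.293 0.343 0.345 0.388 0.312 0.342] w 0.181 q6 1.946
```

{"fn": "jog_arm", "kwargs": {"increments": [{"slide":[0,0,0.04],"rotation":[0,0,1.5]},{"slide":[0,0,0],"rotation":[0,0,0]}]}}

```text
time: 8.7
tool_pos: [0.581, -0.1276, 0.1618]
tool_rot: [0.001, 0.932, -0.362, 0.001]
contact_force: [-2.8, -0.8, 5.8]
gripper_width: 0.177
```

```bash
cat > tr.py <<'E'
# usage: tr.py x y z(hover) rot_deg ; prints slide rows with rotation rows of equal size
from h import *
from scipy.spatial.transform import Rotation as Ro
import sys
x,y,z,rot=map(float,sys.argv[1:5]); n=int(np.ceil(max(abs(rot)/7.1,1)))
s=state(); q=s["tool_rot"]; phi=2*np.arctan2(q[2],q[1]); p=s["tool_pos"]
d=np.array([x-p[0],y-p[1]])*1e3
m=max(n,int(np.ceil(np.linalg.norm(d)/40)))
st=round(rot/m,1) if m==n else rot/m
print("t",s["time"],"phi",np.degrees(phi),"up",(z-p[2])*1e3,"rows",m,"rot",st,"endphi",np.degrees(phi)-st*m, "q6",s["joint_pos"][5])
v=d/m
out=[]
for k in range(m):
    a=phi-np.radians(st*k)
    tx=np.array([np.cos(a),np.sin(a)]); ty=np.array([np.sin(a),-np.cos(a)])
    out.append('{"slide": [%.1f, %.1f, 0], "rotation": [0, 0, %.1f]}'%(v@tx,v@ty,st))
print(", ".join(out))
E
python3 tr.py .5991 .0825 .222 -125.8
```

```text
t 8.7 phi -42.500086017504785 up 60.16794577514709 rows 18 rot -7.0 endphi 83.49991398249522 q6 1.9724915918841666
{"slide": [-7.1, -9.3, 0], "rotation": [0, 0, -7.0]}, {"slide": [-6.0, -10.1, 0], "rotation": [0, 0, -7.0]}, {"slide": [-4.7, -10.7, 0], "rotation": [0, 0, -7.0]}, {"slide": [-3.3, -11.2, 0], "rotation": [0, 0, -7.0]}, {"slide": [-1.9, -11.6, 0], "rotation": [0, 0, -7.0]}, {"slide": [-0.5, -11.7, 0], "rotation": [0, 0, -7.0]}, {"slide": [0.9, -11.7, 0], "rotation": [0, 0, -7.0]}, {"slide": [2.3, -11.5, 0], "rotation": [0, 0, -7.0]}, {"slide": [3.7, -11.1, 0], "rotation": [0, 0, -7.0]}, {"slide": [5.0, -10.6, 0], "rotation": [0, 0, -7.0]}, {"slide": [6.3, -9.9, 0], "rotation": [0, 0, -7.0]}, {"slide": [7.4, -9.1, 0], "rotation": [0, 0, -7.0]}, {"slide": [8.5, -8.1, 0], "rotation": [0, 0, -7.0]}, {"slide": [9.4, -7.0, 0], "rotation": [0, 0, -7.0]}, {"slide": [10.2, -5.8, 0], "rotation": [0, 0, -7.0]}, {"slide": [10.8, -4.5, 0], "rotation": [0, 0, -7.0]}, {"slide": [11.3, -3.1, 0], "rotation": [0, 0, -7.0]}, {"slide": [11.6, -1.7, 0], "rotation": [0, 0, -7.0]}
```

{"fn": "jog_arm", "kwargs": {"increments": [{"slide":[0,0,0],"rotation":[0,0,0]},{"slide":[0,0,0],"rotation":[0,0,0]},{"slide":[0,0,0],"rotation":[0,0,0]}], "fingers": 0.45}}

```text
time: 8.95
tool_pos: [0.5804, -0.1267, 0.1596]
tool_rot: [-0.0, 0.932, -0.363, -0.0]
contact_force: [-0.1, 0.2, 0.2]
gripper_width: 0.452
```

{"fn": "jog_arm", "kwargs": {"increments": [{"slide":[0,0,-30],"rotation":[0,0,0]},{"slide":[0,0,-30],"rotation":[0,0,0]},{"slide":[-7.1,-9.3,0],"rotation":[0,0,-7.0]},{"slide":[-6.0,-10.1,0],"rotation":[0,0,-7.0]},{"slide":[-4.7,-10.7,0],"rotation":[0,0,-7.0]},{"slide":[-3.3,-11.2,0],"rotation":[0,0,-7.0]},{"slide":[-1.9,-11.6,0],"rotation":[0,0,-7.0]},{"slide":[-0.5,-11.7,0],"rotation":[0,0,-7.0]},{"slide":[0.9,-11.7,0],"rotation":[0,0,-7.0]},{"slide":[2.3,-11.5,0],"rotation":[0,0,-7.0]},{"slide":[3.7,-11.1,0],"rotation":[0,0,-7.0]},{"slide":[5.0,-10.6,0],"rotation":[0,0,-7.0]},{"slide":[6.3,-9.9,0],"rotation":[0,0,-7.0]},{"slide":[7.4,-9.1,0],"rotation":[0,0,-7.0]},{"slide":[8.5,-8.1,0],"rotation":[0,0,-7.0]},{"slide":[9.4,-7.0,0],"rotation":[0,0,-7.0]},{"slide":[10.2,-5.8,0],"rotation":[0,0,-7.0]},{"slide":[10.8,-4.5,0],"rotation":[0,0,-7.0]},{"slide":[11.3,-3.1,0],"rotation":[0,0,-7.0]},{"slide":[11.6,-1.7,0],"rotation":[0,0,-7.0]}]}}

```text
time: 10.62
tool_pos: [0.5986, 0.084, 0.2195]
tool_rot: [-0.0, 0.744, 0.668, -0.0]
contact_force: [0.8, 0.3, -0.0]
gripper_width: 0.454
```

```bash
python3 go.py .5991 .0825 .161 83.3
python3 - <<'E'
from h import *
f=optics.grab_frame("side"); im=f["frame"]
x,y,w=230,120,160; cv2.imwrite("pics/side3.png",cv2.resize(im[y:y+120,x:x+160],(800,600),interpolation=cv2.INTER_CUBIC))
E
```

```text
t 10.62 pos [0.5986 0.084  0.2195] tool slide mm [-1.5  0.7 58.5]
phi 83.84 tool z [-9.e-04  1.e-04 -1.e+00] q6 0.124
rot z 0.54 (alt +-360)
F [ 0.82  0.27 -0.04] M [ 0.006 -0.017  0.03 ] w 0.454
```

View pics/side3.png

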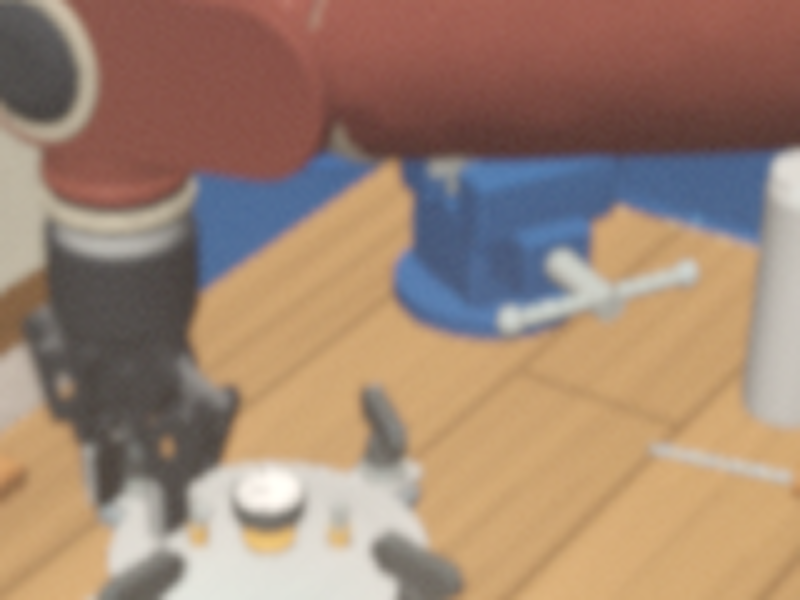

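Nut A has turned visibly, to (385,420) in the crop, and the gripper is over C. Down and grip.

{"fn": "jog_arm", "kwargs": {"increments": [{"slide":[-1.3,0.5,25],"rotation":[0,0,0.4]},{"slide":[0,0,25],"rotation":[0,0,0]},{"slide":[0,0,8.5],"rotation":[0,0,0]},{"slide":[0,0,0],"rotation":[0,0,0]}]}}

```text
time: 11.0
tool_pos: [0.5968, 0.0817, 0.1578]
tool_rot: [-0.002, 0.749, 0.663, -0.003]
contact_force: [0.6, -0.8, -0.5]
gripper_width: 0.453
```

{"fn": "jog_arm", "kwargs": {"increments": [{"slide":[0,0,0],"rotation":[0,0,0]},{"slide":[0,0,0],"rotation":[0,0,0]},{"slide":[0,0,0],"rotation":[0,0,0]},{"slide":[0,0,0],"rotation":[0,0,0]}], "fingers": 0}}

```text
time: 11.33
tool_pos: [0.5988, 0.0819, 0.1629]
tool_rot: [-0.0, 0.749, 0.663, -0.0]
contact_force: [-5.2, -0.7, 0.7]
gripper_width: 0.178
```

```bash
python3 rd.py 3
```

```text
t 11.43 p [0.5988 0.082  0.163 ] phi 83.07 F [-5.18 -0.21  0.92] M [-0.041  0.904  0.01 ] sd [0.029 0.011 0.021] Mz [-0.015  0.011  0.036] w 0.183 q6 0.134
```

{"fn": "jog_arm", "kwargs": {"increments": [{"slide":[0,0,0.1],"rotation":[0,0,4]},{"slide":[0,0,0.1],"rotation":[0,0,4]},{"slide":[0,0,0.1],"rotation":[0,0,4]},{"slide":[0,0,0.05],"rotation":[0,0,2]}]}}

```text
time: 11.77
tool_pos: [0.5987, 0.0819, 0.1627]
tool_rot: [-0.0, 0.824, 0.566, -0.001]
contact_force: [-5.5, -0.1, 1.4]
gripper_width: 0.178
```

```bash
python3 rd.py 8
```

```text
t 12.12 p [0.5987 0.082  0.1627] phi 69.12 F [-5.85 -0.12  2.13] M [-0.058  0.972  0.306] sd [0.013 0.028 0.04 ] Mz [0.391 0.302 0.327 0.276 0.283 0.253 0.328 0.289] w 0.175 q6 0.378
```

{"fn": "jog_arm", "kwargs": {"increments": [{"slide":[0,0,0.06],"rotation":[0,0,2.5]},{"slide":[0,0,0.06],"rotation":[0,0,2.5]}]}}

```text
time: 12.28
tool_pos: [0.5987, 0.082, 0.1626]
tool_rot: [-0.0, 0.848, 0.53, -0.001]
contact_force: [-5.8, -0.3, 1.5]
gripper_width: 0.173
```

```bash
python3 rd.py 6
```

```text
t 12.53 p [0.5987 0.082  0.1626] phi 64.12 F [-6.1  -0.21  1.57] M [-0.053  0.982  0.302] sd [0.037 0.02  0.043] Mz [0.341 0.299 0.262 0.235 0.319 0.356] w 0.175 q6 0.465
```

{"fn": "jog_arm", "kwargs": {"increments": [{"slide":[0,0,0.06],"rotation":[0,0,2.5]},{"slide":[0,0,0.06],"rotation":[0,0,2.5]}]}}

```text
time: 12.7
tool_pos: [0.5987, 0.082, 0.1624]
tool_rot: [-0.0, 0.87, 0.492, -0.001]
contact_force: [-6.5, -0.4, 1.3]
gripper_width: 0.18
```

```bash
python3 rd.py 6
```

```text
t 12.95 p [0.5986 0.082  0.1624] phi 59.12 F [-6.06 -0.09  1.96] M [-0.025  1.02   0.304] sd [0.027 0.028 0.039] Mz [0.353 0.357 0.246 0.281 0.292 0.298] w 0.178 q6 0.552
```

{"fn": "jog_arm", "kwargs": {"increments": [{"slide":[0,0,0.06],"rotation":[0,0,2.5]},{"slide":[0,0,0.06],"rotation":[0,0,2.5]}]}}

```text
time: 13.12
tool_pos: [0.5986, 0.082, 0.1623]
tool_rot: [-0.0, 0.891, 0.454, -0.001]
contact_force: [-6.5, 0.1, 2.3]
gripper_width: 0.177
```

```bash
python3 rd.py 6
```

```text
t 13.37 p [0.5986 0.082  0.1623] phi 54.13 F [-6.05  0.05  1.92] M [-0.038  1.05   0.305] sd [0.039 0.014 0.039] Mz [0.324 0.343 0.226 0.298 0.334 0.304] w 0.177 q6 0.639
```

{"fn": "jog_arm", "kwargs": {"increments": [{"slide":[0,0,0.06],"rotation":[0,0,2.5]},{"slide":[0,0,0.06],"rotation":[0,0,2.5]}]}}

```text
time: 13.53
tool_pos: [0.5986, 0.082, 0.1622]
tool_rot: [-0.0, 0.91, 0.415, -0.001]
contact_force: [-6.7, -0.0, 1.9]
gripper_width: 0.178
```

```bash
python3 rd.py 6
```

```text
t 13.78 p [0.5986 0.082  0.1622] phi 49.13 F [-6.3  -0.32  1.96] M [-0.024  1.037  0.32 ] sd [0.024 0.029 0.03 ] Mz [0.38  0.292 0.318 0.296 0.328 0.302] w 0.175 q6 0.727
```

{"fn": "jog_arm", "kwargs": {"increments": [{"slide":[0,0,0.06],"rotation":[0,0,2.5]},{"slide":[0,0,0.06],"rotation":[0,0,2.5]}]}}

```text
time: 13.95
tool_pos: [0.5985, 0.0821, 0.1621]
tool_rot: [-0.0, 0.927, 0.375, -0.001]
contact_force: [-6.2, 0.8, 2.2]
gripper_width: 0.181
```

```bash
python3 rd.py 6
```

```text
t 14.2 p [0.5986 0.0821 0.1621] phi 44.13 F [-6.25  0.32  1.92] M [-0.042  1.071  0.33 ] sd [0.028 0.029 0.032] Mz [0.326 0.357 0.28  0.375 0.344 0.302] w 0.177 q6 0.814
```

{"fn": "jog_arm", "kwargs": {"increments": [{"slide":[0,0,0.06],"rotation":[0,0,2.5]},{"slide":[0,0,0.06],"rotation":[0,0,2.5]}]}}

```text
time: 14.37
tool_pos: [0.5985, 0.0821, 0.1619]
tool_rot: [-0.0, 0.943, 0.334, -0.001]
contact_force: [-6.1, -0.2, 2.0]
gripper_width: 0.18
```

```bash
python3 rd.py 7
```

```text
t 14.67 p [0.5985 0.0821 0.162 ] phi 39.13 F [-6.31  0.28  2.37] M [0.013 1.1   0.357] sd [0.019 0.026 0.028] Mz [0.356 0.303 0.348 0.389 0.342 0.374 0.388] w 0.177 q6 0.901
```

{"fn": "jog_arm", "kwargs": {"increments": [{"slide":[0,0,0],"rotation":[0,0,0]},{"slide":[0,0,0],"rotation":[0,0,0]},{"slide":[0,0,0],"rotation":[0,0,0]}], "fingers": 0.45}}

```text
time: 14.92
tool_pos: [0.6003, 0.0819, 0.162]
tool_rot: [0.001, 0.942, 0.334, 0.002]
contact_force: [-0.1, -0.3, -0.4]
gripper_width: 0.449
```

```bash
python3 tr.py .6945 -.0313 .220 -97.7
```

```text
t 14.9167 phi 39.062211036587506 up 57.95209291482156 rows 14 rot -7.0 endphi 137.0622110365875 q6 0.9019189937636684
{"slide": [0.1, 10.5, 0], "rotation": [0, 0, -7.0]}, {"slide": [-1.2, 10.5, 0], "rotation": [0, 0, -7.0]}, {"slide": [-2.4, 10.2, 0], "rotation": [0, 0, -7.0]}, {"slide": [-3.7, 9.9, 0], "rotation": [0, 0, -7.0]}, {"slide": [-4.8, 9.3, 0], "rotation": [0, 0, -7.0]}, {"slide": [-5.9, 8.7, 0], "rotation": [0, 0, -7.0]}, {"slide": [-6.9, 7.9, 0], "rotation": [0, 0, -7.0]}, {"slide": [-7.9, 7.0, 0], "rotation": [0, 0, -7.0]}, {"slide": [-8.6, 6.0, 0], "rotation": [0, 0, -7.0]}, {"slide": [-9.3, 4.9, 0], "rotation": [0, 0, -7.0]}, {"slide": [-9.8, 3.7, 0], "rotation": [0, 0, -7.0]}, {"slide": [-10.2, 2.5, 0], "rotation": [0, 0, -7.0]}, {"slide": [-10.4, 1.2, 0], "rotation": [0, 0, -7.0]}, {"slide": [-10.5, -0.1, 0], "rotation": [0, 0, -7.0]}
```

{"fn": "jog_arm", "kwargs": {"increments": [{"slide":[0,0,-30],"rotation":[0,0,0]},{"slide":[0,0,-28],"rotation":[0,0,0]},{"slide":[0.1,10.5,0],"rotation":[0,0,-7.0]},{"slide":[-1.2,10.5,0],"rotation":[0,0,-7.0]},{"slide":[-2.4,10.2,0],"rotation":[0,0,-7.0]},{"slide":[-3.7,9.9,0],"rotation":[0,0,-7.0]},{"slide":[-4.8,9.3,0],"rotation":[0,0,-7.0]},{"slide":[-5.9,8.7,0],"rotation":[0,0,-7.0]},{"slide":[-6.9,7.9,0],"rotation":[0,0,-7.0]},{"slide":[-7.9,7.0,0],"rotation":[0,0,-7.0]},{"slide":[-8.6,6.0,0],"rotation":[0,0,-7.0]},{"slide":[-9.3,4.9,0],"rotation":[0,0,-7.0]},{"slide":[-9.8,3.7,0],"rotation":[0,0,-7.0]},{"slide":[-10.2,2.5,0],"rotation":[0,0,-7.0]},{"slide":[-10.4,1.2,0],"rotation":[0,0,-7.0]},{"slide":[-10.5,-0.1,0],"rotation":[0,0,-7.0]},{"slide":[0,0,0],"rotation":[0,0,0]}]}}

```text
time: 16.33
tool_pos: [0.6946, -0.0327, 0.2192]
tool_rot: [0.001, 0.366, 0.931, -0.0]
contact_force: [-1.7, 0.2, 0.2]
gripper_width: 0.452
```

```bash
python3 go.py .6945 -.0313 .161 136.8
python3 - <<'E'
from h import *
f=optics.grab_frame("side"); im=f["frame"]
x,y,w=230,120,160; cv2.imwrite("pics/side4.png",cv2.resize(im[y:y+120,x:x+160],(800,600),interpolation=cv2.INTER_CUBIC))
E
```

```text
t 16.33 pos [ 0.6946 -0.0327  0.2192] tool slide mm [ 1.1  0.9 58.2]
phi 137.1 tool z [ 2.1e-03 -9.0e-04 -1.0e+00] q6 -0.976
rot z 0.3 (alt +-360)
F [-1.73  0.2   0.18] M [-0.015  0.008 -0.045] w 0.452
```

View pics/side4.png

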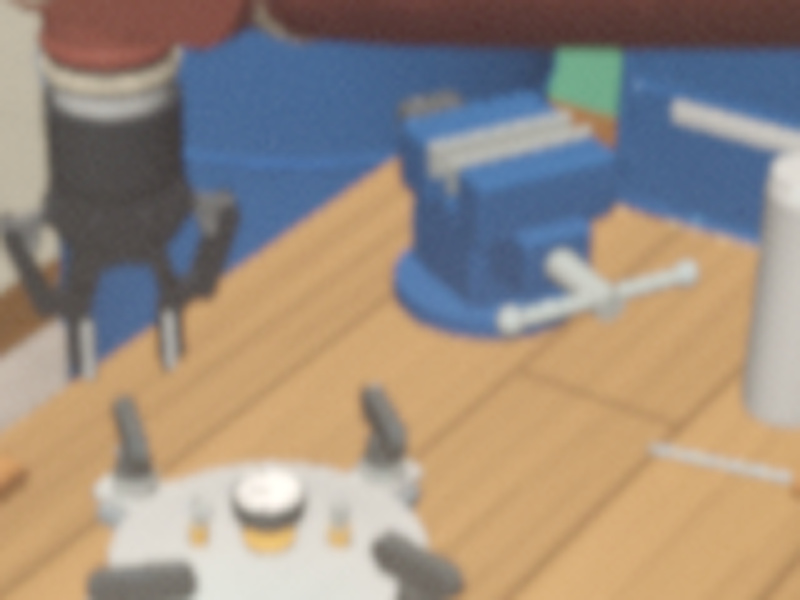

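Fingers at (85,370)/(170,360) straddle B's wing (130,430), and C has turned. Lowering.

{"fn": "jog_arm", "kwargs": {"increments": [{"slide":[0.7,0.7,25],"rotation":[0,0,0.3]},{"slide":[0,0,25],"rotation":[0,0,0]},{"slide":[0,0,7.5],"rotation":[0,0,0]},{"slide":[0,0,0],"rotation":[0,0,0]}]}}

```text
time: 16.72
tool_pos: [0.6911, -0.0293, 0.1576]
tool_rot: [-0.003, 0.369, 0.929, -0.001]
contact_force: [-0.7, -0.1, 0.7]
gripper_width: 0.45
```

{"fn": "jog_arm", "kwargs": {"increments": [{"slide":[0,0,0],"rotation":[0,0,0]},{"slide":[0,0,0],"rotation":[0,0,0]},{"slide":[0,0,0],"rotation":[0,0,0]},{"slide":[0,0,0],"rotation":[0,0,0]}], "fingers": 0}}

```text
time: 17.05
tool_pos: [0.693, -0.0306, 0.1628]
tool_rot: [0.0, 0.369, 0.93, -0.001]
contact_force: [-5.1, -2.0, 1.5]
gripper_width: 0.181
```

```bash
python3 rd.py 3
```

```text
t 17.15 p [ 0.6931 -0.0306  0.1629] phi 136.74 F [-5.06 -1.77  1.4 ] M [-0.314  0.818 -0.032] sd [0.007 0.011 0.022] Mz [-0.05  -0.001 -0.044] w 0.181 q6 -0.966
```

{"fn": "jog_arm", "kwargs": {"increments": [{"slide":[0,0,0.1],"rotation":[0,0,4]},{"slide":[0,0,0.1],"rotation":[0,0,4]},{"slide":[0,0,0.1],"rotation":[0,0,4]},{"slide":[0,0,0.05],"rotation":[0,0,2]}]}}

```text
time: 17.48
tool_pos: [0.6933, -0.0304, 0.1626]
tool_rot: [0.0, 0.48, 0.877, -0.0]
contact_force: [-3.8, -1.8, 0.9]
gripper_width: 0.177
```

```bash
python3 rd.py 7
```

```text
t 17.78 p [ 0.6933 -0.0304  0.1626] phi 122.86 F [-5.03 -1.18  2.45] M [-0.28   0.814  0.275] sd [0.051 0.06  0.055] Mz [0.344 0.31  0.193 0.22  0.344 0.245 0.269] w 0.178 q6 -0.724
```

{"fn": "jog_arm", "kwargs": {"increments": [{"slide":[0,0,0.06],"rotation":[0,0,2.5]},{"slide":[0,0,0.06],"rotation":[0,0,2.5]}]}}

```text
time: 17.95
tool_pos: [0.6934, -0.0304, 0.1625]
tool_rot: [0.001, 0.517, 0.856, -0.0]
contact_force: [-4.5, -2.3, 2.5]
gripper_width: 0.18
```

```bash
python3 rd.py 6
```

```text
t 18.2 p [ 0.6934 -0.0304  0.1625] phi 117.86 F [-4.81 -1.84  2.44] M [-0.243  0.813  0.294] sd [0.041 0.032 0.032] Mz [0.292 0.291 0.297 0.244 0.355 0.283] w 0.179 q6 -0.637
```

{"fn": "jog_arm", "kwargs": {"increments": [{"slide":[0,0,0.06],"rotation":[0,0,2.5]},{"slide":[0,0,0.06],"rotation":[0,0,2.5]}]}}

```text
time: 18.37
tool_pos: [0.6935, -0.0303, 0.1623]
tool_rot: [0.001, 0.554, 0.833, -0.0]
contact_force: [-5.1, -1.4, 2.3]
gripper_width: 0.177
```

```bash
python3 rd.py 6
```

```text
t 18.62 p [ 0.6935 -0.0303  0.1623] phi 112.9 F [-5.19 -1.26  3.6 ] M [-0.238  0.82   0.283] sd [0.027 0.069 0.022] Mz [0.306 0.303 0.245 0.268 0.276 0.299] w 0.182 q6 -0.55
```

{"fn": "jog_arm", "kwargs": {"increments": [{"slide":[0,0,0.06],"rotation":[0,0,2.5]},{"slide":[0,0,0.06],"rotation":[0,0,2.5]}]}}

```text
time: 18.78
tool_pos: [0.6936, -0.0303, 0.1622]
tool_rot: [0.001, 0.589, 0.808, 0.0]
contact_force: [-4.4, -1.5, 3.0]
gripper_width: 0.18
```

```bash
python3 rd.py 6
```

```text
t 19.03 p [ 0.6936 -0.0303  0.1622] phi 107.93 F [-5.03 -1.67  4.24] M [-0.266  0.799  0.293] sd [0.018 0.024 0.041] Mz [0.361 0.266 0.241 0.265 0.332 0.294] w 0.18 q6 -0.463
```

{"fn": "jog_arm", "kwargs": {"increments": [{"slide":[0,0,0.06],"rotation":[0,0,2.5]},{"slide":[0,0,0.06],"rotation":[0,0,2.5]}]}}

```text
time: 19.2
tool_pos: [0.6937, -0.0303, 0.1621]
tool_rot: [0.001, 0.624, 0.782, 0.0]
contact_force: [-4.5, -1.2, 3.9]
gripper_width: 0.179
```

```bash
python3 rd.py 6
```

```text
t 19.45 p [ 0.6937 -0.0302  0.162 ] phi 102.96 F [-4.81 -1.15  5.24] M [-0.251  0.822  0.284] sd [0.026 0.059 0.046] Mz [0.346 0.273 0.26  0.21  0.337 0.281] w 0.178 q6 -0.377
```

{"fn": "jog_arm", "kwargs": {"increments": [{"slide":[0,0,0.06],"rotation":[0,0,2.5]},{"slide":[0,0,0.06],"rotation":[0,0,2.5]}]}}

```text
time: 19.62
tool_pos: [0.6938, -0.0302, 0.1619]
tool_rot: [0.001, 0.657, 0.754, 0.0]
contact_force: [-3.9, -1.3, 4.3]
gripper_width: 0.183
```

```bash
python3 rd.py 7
```

```text
t 19.92 p [ 0.6938 -0.0302  0.1619] phi 97.96 F [-4.39 -1.18  4.99] M [-0.231  0.744  0.266] sd [0.021 0.037 0.033] Mz [0.285 0.253 0.312 0.291 0.263 0.256 0.201] w 0.175 q6 -0.289
```

{"fn": "jog_arm", "kwargs": {"increments": [{"slide":[0,0,0.06],"rotation":[0,0,2.5]},{"slide":[0,0,0.06],"rotation":[0,0,2.5]}]}}

```text
time: 20.08
tool_pos: [0.6939, -0.0302, 0.1618]
tool_rot: [0.001, 0.689, 0.724, 0.001]
contact_force: [-3.3, -1.0, 5.2]
gripper_width: 0.183
```

```bash
python3 rd.py 7
python3 - <<'E'
from h import *
f=optics.grab_frame("side"); im=f["frame"]
x,y,w=230,120,160; cv2.imwrite("pics/side5.png",cv2.resize(im[y:y+120,x:x+160],(800,600),interpolation=cv2.INTER_CUBIC))
E
```

```text
t 20.38 p [ 0.6939 -0.0302  0.1618] phi 92.97 F [-3.93 -1.53  5.27] M [-0.244  0.717  0.301] sd [0.023 0.024 0.035] Mz [0.368 0.324 0.246 0.286 0.307 0.292 0.287] w 0.179 q6 -0.202
```

View pics/side5.png

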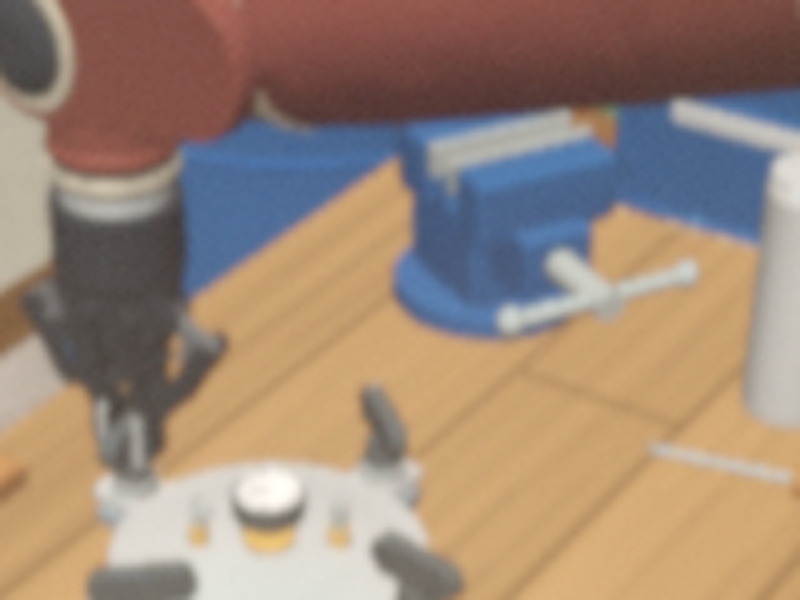

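The picture shows the jaws closed on B's wing (125,440), though the wing itself is hidden. Continuing.

{"fn": "jog_arm", "kwargs": {"increments": [{"slide":[0,0,0.06],"rotation":[0,0,2.5]},{"slide":[0,0,0.06],"rotation":[0,0,2.5]}]}}

```text
time: 20.6
tool_pos: [0.694, -0.0302, 0.1617]
tool_rot: [0.001, 0.72, 0.694, 0.001]
contact_force: [-4.0, -1.3, 5.5]
gripper_width: 0.18
```

```bash
python3 rd.py 7
```

```text
t 20.9 p [ 0.6941 -0.0302  0.1617] phi 87.97 F [-3.91 -1.56  5.2 ] M [-0.228  0.646  0.301] sd [0.048 0.035 0.034] Mz [0.37  0.264 0.305 0.278 0.289 0.326 0.279] w 0.179 q6 -0.115
```

{"fn": "jog_arm", "kwargs": {"increments": [{"slide":[0,0,0.06],"rotation":[0,0,2.5]},{"slide":[0,0,0.06],"rotation":[0,0,2.5]}]}}

```text
time: 21.07
tool_pos: [0.6942, -0.0303, 0.1616]
tool_rot: [0.001, 0.75, 0.662, 0.001]
contact_force: [-3.0, -2.1, 5.8]
gripper_width: 0.182
```

```bash
python3 rd.py 7
```

```text
t 21.37 p [ 0.6942 -0.0302  0.1616] phi 82.98 F [-3.28 -1.22  5.13] M [-0.241  0.592  0.33 ] sd [0.019 0.027 0.02 ] Mz [0.336 0.327 0.359 0.3   0.303 0.342 0.342] w 0.182 q6 -0.028
```

{"fn": "jog_arm", "kwargs": {"increments": [{"slide":[0,0,0.04],"rotation":[0,0,1.5]},{"slide":[0,0,0],"rotation":[0,0,0]}]}}

```text
time: 21.53
tool_pos: [0.6942, -0.0302, 0.1615]
tool_rot: [0.001, 0.758, 0.652, 0.001]
contact_force: [-3.2, -1.3, 4.6]
gripper_width: 0.18
```

{"fn": "jog_arm", "kwargs": {"increments": [{"slide":[0,0,0],"rotation":[0,0,0]},{"slide":[0,0,0],"rotation":[0,0,0]},{"slide":[0,0,0],"rotation":[0,0,0]}], "fingers": 0.45}}

```text
time: 21.78
tool_pos: [0.6936, -0.0298, 0.1595]
tool_rot: [0.0, 0.758, 0.652, 0.001]
contact_force: [0.1, -0.7, -0.9]
gripper_width: 0.452
```

```bash
python3 tr.py .4853 -.0129 .220 -89.3
```

```text
t 21.7833 phi 81.3416818328667 up 60.45020517258165 rows 13 rot -6.9 endphi 171.0416818328667 q6 0.0007325301481590512
{"slide": [-1.1, -16.0, 0], "rotation": [0, 0, -6.9]}, {"slide": [0.8, -16.1, 0], "rotation": [0, 0, -6.9]}, {"slide": [2.7, -15.8, 0], "rotation": [0, 0, -6.9]}, {"slide": [4.6, -15.4, 0], "rotation": [0, 0, -6.9]}, {"slide": [6.4, -14.7, 0], "rotation": [0, 0, -6.9]}, {"slide": [8.2, -13.9, 0], "rotation": [0, 0, -6.9]}, {"slide": [9.8, -12.8, 0], "rotation": [0, 0, -6.9]}, {"slide": [11.2, -11.5, 0], "rotation": [0, 0, -6.9]}, {"slide": [12.5, -10.1, 0], "rotation": [0, 0, -6.9]}, {"slide": [13.6, -8.5, 0], "rotation": [0, 0, -6.9]}, {"slide": [14.6, -6.8, 0], "rotation": [0, 0, -6.9]}, {"slide": [15.3, -5.0, 0], "rotation": [0, 0, -6.9]}, {"slide": [15.8, -3.1, 0], "rotation": [0, 0, -6.9]}
```

{"fn": "jog_arm", "kwargs": {"increments": [{"slide":[0,0,-30],"rotation":[0,0,0]},{"slide":[0,0,-30],"rotation":[0,0,0]},{"slide":[-1.1,-16.0,0],"rotation":[0,0,-6.9]},{"slide":[0.8,-16.1,0],"rotation":[0,0,-6.9]},{"slide":[2.7,-15.8,0],"rotation":[0,0,-6.9]},{"slide":[4.6,-15.4,0],"rotation":[0,0,-6.9]},{"slide":[6.4,-14.7,0],"rotation":[0,0,-6.9]},{"slide":[8.2,-13.9,0],"rotation":[0,0,-6.9]},{"slide":[9.8,-12.8,0],"rotation":[0,0,-6.9]},{"slide":[11.2,-11.5,0],"rotation":[0,0,-6.9]},{"slide":[12.5,-10.1,0],"rotation":[0,0,-6.9]},{"slide":[13.6,-8.5,0],"rotation":[0,0,-6.9]},{"slide":[14.6,-6.8,0],"rotation":[0,0,-6.9]},{"slide":[15.3,-5.0,0],"rotation":[0,0,-6.9]},{"slide":[15.8,-3.1,0],"rotation":[0,0,-6.9]},{"slide":[0,0,0],"rotation":[0,0,0]}]}}

```text
time: 23.12
tool_pos: [0.4834, -0.0125, 0.2195]
tool_rot: [-0.0, 0.077, 0.997, 0.0]
contact_force: [0.2, 0.8, -0.6]
gripper_width: 0.454
```

```bash
python3 - <<'E'
from h import *
f=optics.grab_frame("side"); im=f["frame"]
x,y,w=230,120,160; cv2.imwrite("pics/side6.png",cv2.resize(im[y:y+120,x:x+160],(800,600),interpolation=cv2.INTER_CUBIC))
E
python3 go.py .4853 -.0129 .161 170.8
```

```text
t 23.17 pos [ 0.4846 -0.0127  0.2198] tool slide mm [-0.7 -0.1 58.8]
phi 170.9 tool z [ 1.4e-03  2.0e-04 -1.0e+00] q6 -1.592
rot z 0.1 (alt +-360)
F [-0.47  0.39 -0.95] M [ 0.015  0.033 -0.011] w 0.451
```

View pics/side6.png

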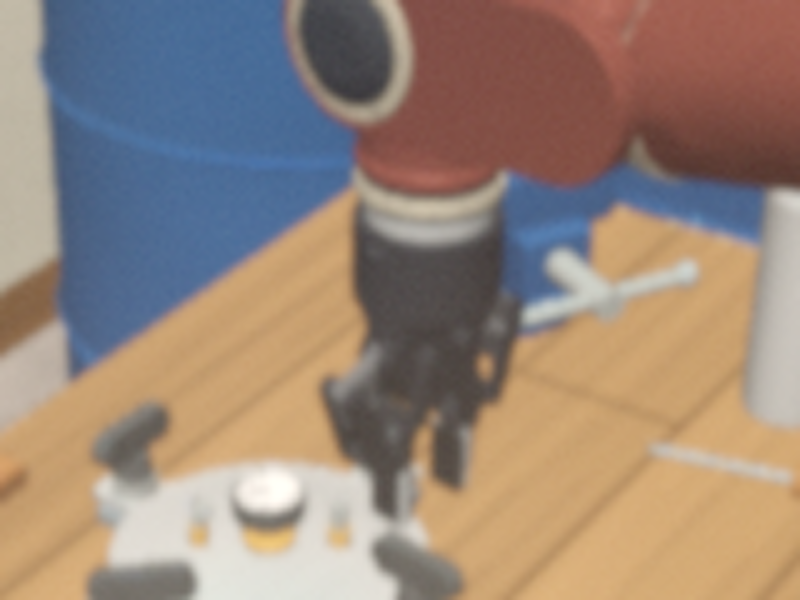

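B has turned to (130,440). The gripper is over D. Lowering and gripping.

{"fn": "jog_arm", "kwargs": {"increments": [{"slide":[-0.7,0,25],"rotation":[0,0,0]},{"slide":[0,0,25],"rotation":[0,0,0]},{"slide":[0,0,8.5],"rotation":[0,0,0]},{"slide":[0,0,0],"rotation":[0,0,0]}]}}

```text
time: 23.5
tool_pos: [0.4843, -0.0128, 0.1582]
tool_rot: [-0.003, 0.079, 0.997, 0.0]
contact_force: [-0.3, -0.2, 0.6]
gripper_width: 0.451
```

{"fn": "jog_arm", "kwargs": {"increments": [{"slide":[0,0,0],"rotation":[0,0,0]},{"slide":[0,0,0],"rotation":[0,0,0]},{"slide":[0,0,0],"rotation":[0,0,0]},{"slide":[0,0,0],"rotation":[0,0,0]}], "fingers": 0}}

```text
time: 23.83
tool_pos: [0.4866, -0.0131, 0.1627]
tool_rot: [0.001, 0.079, 0.997, 0.0]
contact_force: [0.1, 1.8, 0.2]
gripper_width: 0.182
```

```bash
python3 rd.py 3
```

```text
t 23.93 p [ 0.4866 -0.0131  0.1627] phi 170.98 F [0.63 1.29 1.14] M [ 0.132 -0.085 -0.011] sd [0.012 0.019 0.026] Mz [-0.043  0.022 -0.011] w 0.178 q6 -1.594
```

{"fn": "jog_arm", "kwargs": {"increments": [{"slide":[0,0,0.1],"rotation":[0,0,4]},{"slide":[0,0,0.1],"rotation":[0,0,4]},{"slide":[0,0,0.1],"rotation":[0,0,4]},{"slide":[0,0,0.05],"rotation":[0,0,2]}]}}

```text
time: 24.27
tool_pos: [0.4865, -0.0135, 0.1624]
tool_rot: [0.001, 0.2, 0.98, -0.0]
contact_force: [-0.1, -0.2, 1.4]
gripper_width: 0.184
```

```bash
python3 rd.py 7
```

```text
t 24.57 p [ 0.4865 -0.0135  0.1623] phi 157.04 F [-0.08 -1.03  3.86] M [-0.162 -0.011  0.297] sd [0.042 0.017 0.023] Mz [0.344 0.308 0.267 0.285 0.28  0.288 0.304] w 0.18 q6 -1.35
```

{"fn": "jog_arm", "kwargs": {"increments": [{"slide":[0,0,0.06],"rotation":[0,0,2.5]},{"slide":[0,0,0.06],"rotation":[0,0,2.5]}]}}

```text
time: 24.73
tool_pos: [0.4864, -0.0136, 0.1623]
tool_rot: [0.001, 0.243, 0.97, -0.0]
contact_force: [0.3, -1.9, 5.8]
gripper_width: 0.18
```

```bash
python3 rd.py 6
```

```text
t 24.98 p [ 0.4864 -0.0136  0.1622] phi 152.03 F [-0.29 -1.43  5.66] M [-0.269  0.071  0.271] sd [0.023 0.021 0.039] Mz [0.333 0.294 0.283 0.26  0.247 0.209] w 0.181 q6 -1.263
```

{"fn": "jog_arm", "kwargs": {"increments": [{"slide":[0,0,0.06],"rotation":[0,0,2.5]},{"slide":[0,0,0.06],"rotation":[0,0,2.5]}]}}

```text
time: 25.15
tool_pos: [0.4863, -0.0138, 0.1621]
tool_rot: [0.001, 0.285, 0.959, -0.001]
contact_force: [-1.4, -2.1, 6.6]
gripper_width: 0.184
```

```bash
python3 rd.py 6
```

```text
t 25.4 p [ 0.4864 -0.0138  0.1621] phi 147.04 F [-0.5  -1.75  6.29] M [-0.37   0.101  0.29 ] sd [0.022 0.012 0.028] Mz [0.35  0.283 0.285 0.26  0.283 0.277] w 0.181 q6 -1.176
```

{"fn": "jog_arm", "kwargs": {"increments": [{"slide":[0,0,0.06],"rotation":[0,0,2.5]},{"slide":[0,0,0.06],"rotation":[0,0,2.5]}]}}

```text
time: 25.57
tool_pos: [0.4863, -0.0139, 0.162]
tool_rot: [0.001, 0.326, 0.945, -0.001]
contact_force: [-1.3, -2.9, 5.5]
gripper_width: 0.18
```

```bash
python3 rd.py 6
```

```text
t 25.82 p [ 0.4863 -0.0139  0.162 ] phi 142.03 F [-1.1  -2.82  5.79] M [-0.44   0.175  0.305] sd [0.023 0.044 0.028] Mz [0.358 0.275 0.291 0.314 0.316 0.278] w 0.18 q6 -1.088
```

{"fn": "jog_arm", "kwargs": {"increments": [{"slide":[0,0,0.06],"rotation":[0,0,2.5]},{"slide":[0,0,0.06],"rotation":[0,0,2.5]}]}}

```text
time: 25.98
tool_pos: [0.4862, -0.014, 0.1619]
tool_rot: [0.001, 0.367, 0.93, -0.001]
contact_force: [-1.6, -3.4, 6.0]
gripper_width: 0.181
```

```bash
python3 rd.py 6
```

```text
t 26.23 p [ 0.4862 -0.014   0.1618] phi 137.03 F [-1.11 -2.95  6.09] M [-0.482  0.237  0.309] sd [0.036 0.017 0.028] Mz [0.278 0.356 0.287 0.288 0.314 0.331] w 0.18 q6 -1.001
```

{"fn": "jog_arm", "kwargs": {"increments": [{"slide":[0,0,0.06],"rotation":[0,0,2.5]},{"slide":[0,0,0.06],"rotation":[0,0,2.5]}]}}

```text
time: 26.4
tool_pos: [0.4861, -0.0141, 0.1617]
tool_rot: [0.001, 0.407, 0.913, -0.001]
contact_force: [-2.1, -3.7, 6.2]
gripper_width: 0.18
```

```bash
python3 rd.py 6
```

```text
t 26.65 p [ 0.4861 -0.0141  0.1617] phi 132.03 F [-1.76 -3.42  6.42] M [-0.574  0.321  0.288] sd [0.021 0.029 0.043] Mz [0.304 0.312 0.359 0.25  0.279 0.226] w 0.179 q6 -0.914
```

{"fn": "jog_arm", "kwargs": {"increments": [{"slide":[0,0,0.06],"rotation":[0,0,2.5]},{"slide":[0,0,0.06],"rotation":[0,0,2.5]}]}}

```text
time: 26.82
tool_pos: [0.486, -0.0142, 0.1616]
tool_rot: [0.001, 0.447, 0.895, -0.001]
contact_force: [-2.0, -4.2, 6.6]
gripper_width: 0.184
```

```bash
python3 rd.py 6
```

```text
t 27.07 p [ 0.486  -0.0142  0.1616] phi 127.04 F [-2.21 -3.56  6.6 ] M [-0.617  0.398  0.316] sd [0.018 0.037 0.043] Mz [0.347 0.363 0.341 0.333 0.257 0.258] w 0.182 q6 -0.827
```

{"fn": "jog_arm", "kwargs": {"increments": [{"slide":[0,0,0.06],"rotation":[0,0,2.5]},{"slide":[0,0,0.06],"rotation":[0,0,2.5]}]}}

```text
time: 27.23
tool_pos: [0.4858, -0.0143, 0.1615]
tool_rot: [0.001, 0.485, 0.874, -0.001]
contact_force: [-3.0, -4.6, 7.2]
gripper_width: 0.186
```

```bash
python3 rd.py 6
```

```text
t 27.48 p [ 0.4858 -0.0143  0.1615] phi 122.03 F [-2.75 -3.75  6.97] M [-0.67   0.494  0.339] sd [0.024 0.034 0.047] Mz [0.403 0.385 0.28  0.363 0.301 0.299] w 0.18 q6 -0.74
```

{"fn": "jog_arm", "kwargs": {"increments": [{"slide":[0,0,0.05],"rotation":[0,0,2]},{"slide":[0,0,0],"rotation":[0,0,0]}]}}

```text
time: 27.65
tool_pos: [0.4858, -0.0143, 0.1614]
tool_rot: [0.001, 0.5, 0.866, -0.001]
contact_force: [-2.8, -4.0, 7.3]
gripper_width: 0.181
```

{"fn": "jog_arm", "kwargs": {"increments": [{"slide":[0,0,0],"rotation":[0,0,0]},{"slide":[0,0,0],"rotation":[0,0,0]},{"slide":[0,0,0],"rotation":[0,0,0]}], "fingers": 0.45}}

```text
time: 27.9
tool_pos: [0.4852, -0.0128, 0.1593]
tool_rot: [-0.001, 0.5, 0.866, 0.0]
contact_force: [0.7, -0.0, -0.4]
gripper_width: 0.453
```

```bash
python3 tr.py .5807 -.1268 .220 -17.5
```

```text
t 27.9 phi 119.98316406273531 up 60.65981737145845 rows 4 rot -4.375 endphi 137.4831640627353 q6 -0.703641163940029
{"slide": [-36.6, 6.4, 0], "rotation": [0, 0, -4.4]}, {"slide": [-37.0, 3.6, 0], "rotation": [0, 0, -4.4]}, {"slide": [-37.2, 0.8, 0], "rotation": [0, 0, -4.4]}, {"slide": [-37.1, -2.0, 0], "rotation": [0, 0, -4.4]}
```

{"fn": "jog_arm", "kwargs": {"increments": [{"slide":[0,0,-30],"rotation":[0,0,0]},{"slide":[0,0,-30],"rotation":[0,0,0]},{"slide":[-36.6,6.4,0],"rotation":[0,0,-4.4]},{"slide":[-37.0,3.6,0],"rotation":[0,0,-4.4]},{"slide":[-37.2,0.8,0],"rotation":[0,0,-4.4]},{"slide":[-37.1,-2.0,0],"rotation":[0,0,-4.4]},{"slide":[0,0,0],"rotation":[0,0,0]},{"slide":[0,0,0],"rotation":[0,0,0]}]}}

```text
time: 28.57
tool_pos: [0.5814, -0.1281, 0.2185]
tool_rot: [-0.001, 0.363, 0.932, 0.0]
contact_force: [-0.4, -0.0, -0.2]
gripper_width: 0.451
```

```bash
python3 - <<'E'
from h import *
f=optics.grab_frame("side"); im=f["frame"]
x,y,w=230,120,160; cv2.imwrite("pics/side7.png",cv2.resize(im[y:y+120,x:x+160],(800,600),interpolation=cv2.INTER_CUBIC))
E
python3 go.py .5808 -.1272 .1595 137.5
```

```text
t 28.62 pos [ 0.5809 -0.1271  0.2188] tool slide mm [-0.1 -0.1 59.3]
phi 137.51 tool z [-0.0021  0.0013 -1.    ] q6 -1.17
rot z 0.01 (alt +-360)
F [ 0.43  0.2  -0.07] M [ 0.018 -0.001  0.012] w 0.45
```

View pics/side7.png

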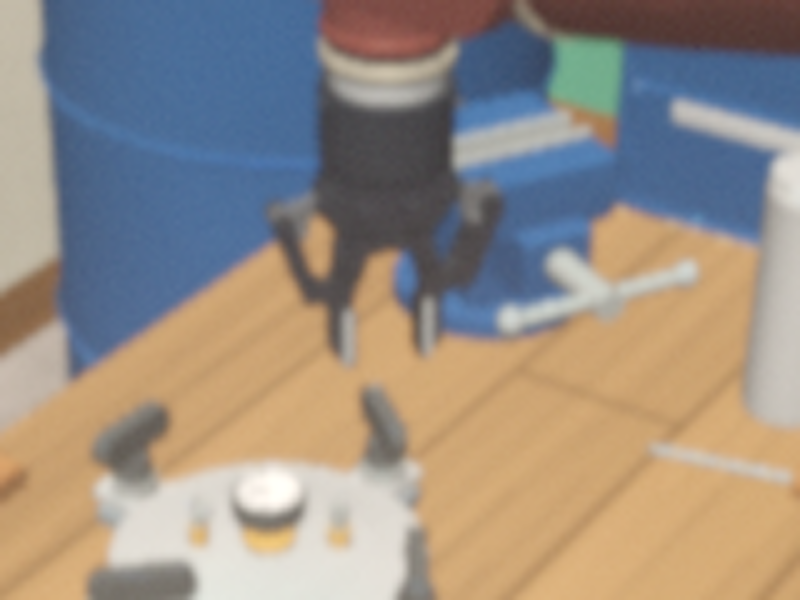

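Fingers at (345,355)/(427,350) straddle A's wing (383,410), and D has turned to (415,560). Second round starts with A.

{"fn": "jog_arm", "kwargs": {"increments": [{"slide":[0,0,25],"rotation":[0,0,0]},{"slide":[0,0,25],"rotation":[0,0,0]},{"slide":[0,0,9],"rotation":[0,0,0]},{"slide":[0,0,0],"rotation":[0,0,0]}]}}

```text
time: 28.95
tool_pos: [0.5786, -0.1252, 0.1576]
tool_rot: [-0.003, 0.361, 0.932, 0.0]
contact_force: [-0.7, 0.2, -0.4]
gripper_width: 0.45
```

{"fn": "jog_arm", "kwargs": {"increments": [{"slide":[0,0,0],"rotation":[0,0,0]},{"slide":[0,0,0],"rotation":[0,0,0]},{"slide":[0,0,0],"rotation":[0,0,0]},{"slide":[0,0,0],"rotation":[0,0,0]}], "fingers": 0}}

```text
time: 29.28
tool_pos: [0.5807, -0.1273, 0.1626]
tool_rot: [-0.0, 0.362, 0.932, -0.001]
contact_force: [-5.1, -0.9, 1.1]
gripper_width: 0.172
```

```bash
python3 rd.py 4
```

```text
t 29.43 p [ 0.5807 -0.1273  0.1626] phi 137.58 F [-5.61 -1.08  1.35] M [-0.133  0.86  -0.027] sd [0.009 0.035 0.016] Mz [-0.028 -0.013 -0.014 -0.053] w 0.168 q6 -1.171
```

{"fn": "jog_arm", "kwargs": {"increments": [{"slide":[0,0,0.1],"rotation":[0,0,4]},{"slide":[0,0,0.1],"rotation":[0,0,4]},{"slide":[0,0,0.1],"rotation":[0,0,4]},{"slide":[0,0,0.1],"rotation":[0,0,4]}]}}

```text
time: 29.77
tool_pos: [0.5806, -0.1275, 0.1623]
tool_rot: [-0.0, 0.489, 0.872, -0.001]
contact_force: [-6.5, -0.7, 3.1]
gripper_width: 0.17
```

```bash
python3 rd.py 6
```

```text
t 30.02 p [ 0.5806 -0.1275  0.1623] phi 121.64 F [-6.31 -1.42  2.17] M [-0.23   1.062  0.374] sd [0.028 0.052 0.023] Mz [0.407 0.371 0.341 0.362 0.402 0.364] w 0.172 q6 -0.892
```

{"fn": "jog_arm", "kwargs": {"increments": [{"slide":[0,0,0.1],"rotation":[0,0,4]},{"slide":[0,0,0.1],"rotation":[0,0,4]},{"slide":[0,0,0.06],"rotation":[0,0,2.5]},{"slide":[0,0,0.06],"rotation":[0,0,2.5]}]}}

```text
time: 30.35
tool_pos: [0.5804, -0.1276, 0.162]
tool_rot: [-0.0, 0.584, 0.812, -0.001]
contact_force: [-6.8, -1.8, 1.9]
gripper_width: 0.174
```

```bash
python3 rd.py 6
```

```text
t 30.6 p [ 0.5804 -0.1276  0.162 ] phi 108.66 F [-7.22 -1.6   1.96] M [-0.278  1.161  0.441] sd [0.024 0.024 0.039] Mz [0.491 0.484 0.457 0.422 0.399 0.394] w 0.167 q6 -0.666
```

{"fn": "jog_arm", "kwargs": {"increments": [{"slide":[0,0,0.06],"rotation":[0,0,2.5]},{"slide":[0,0,0.06],"rotation":[0,0,2.5]},{"slide":[0,0,0.06],"rotation":[0,0,2.5]}]}}

```text
time: 30.85
tool_pos: [0.5803, -0.1277, 0.1618]
tool_rot: [-0.0, 0.636, 0.772, -0.001]
contact_force: [-7.3, -2.0, 2.7]
gripper_width: 0.175
```

```bash
python3 rd.py 8
```

```text
t 31.2 p [ 0.5803 -0.1277  0.1618] phi 101.16 F [-7.4  -1.92  2.83] M [-0.277  1.245  0.482] sd [0.039 0.023 0.039] Mz [0.534 0.465 0.486 0.535 0.485 0.487 0.454 0.408] w 0.17 q6 -0.535
```

{"fn": "jog_arm", "kwargs": {"increments": [{"slide":[0,0,0.05],"rotation":[0,0,2]},{"slide":[0,0,0.05],"rotation":[0,0,2]}]}}

```text
time: 31.37
tool_pos: [0.5802, -0.1277, 0.1618]
tool_rot: [-0.0, 0.662, 0.749, -0.001]
contact_force: [-8.1, -1.8, 3.2]
gripper_width: 0.174
```

```bash
python3 rd.py 8
```

```text
t 31.72 p [ 0.5802 -0.1277  0.1617] phi 97.17 F [-7.36 -2.13  2.8 ] M [-0.282  1.289  0.506] sd [0.027 0.046 0.042] Mz [0.606 0.48  0.468 0.524 0.486 0.471 0.504 0.509] w 0.172 q6 -0.465
```

{"fn": "jog_arm", "kwargs": {"increments": [{"slide":[0,0,0.02],"rotation":[0,0,0.8]}]}}

```text
time: 31.8
tool_pos: [0.5802, -0.1276, 0.1617]
tool_rot: [-0.0, 0.667, 0.745, -0.002]
contact_force: [-7.6, -2.7, 3.0]
gripper_width: 0.173
```

```bash
python3 rd.py 1
```

```text
t 31.8 p [ 0.5802 -0.1276  0.1617] phi 96.36 F [-7.58 -2.71  2.97] M [-0.325  1.31   0.506] sd [0. 0. 0.] Mz [0.506] w 0.173 q6 -0.451
```

{"fn": "jog_arm", "kwargs": {"increments": [{"slide":[0,0,0.02],"rotation":[0,0,0.8]}]}}

```text
time: 31.88
tool_pos: [0.5802, -0.1277, 0.1617]
tool_rot: [-0.0, 0.672, 0.74, -0.002]
contact_force: [-7.8, -1.2, 3.0]
gripper_width: 0.171
```

```bash
python3 rd.py 1
```

```text
t 31.88 p [ 0.5802 -0.1277  0.1617] phi 95.54 F [-7.79 -1.22  3.01] M [-0.331  1.292  0.565] sd [0. 0. 0.] Mz [0.565] w 0.171 q6 -0.437
```

{"fn": "jog_arm", "kwargs": {"increments": [{"slide":[0,0,0.02],"rotation":[0,0,0.8]}]}}

```text
time: 31.97
tool_pos: [0.5802, -0.1276, 0.1617]
tool_rot: [-0.0, 0.677, 0.736, -0.002]
contact_force: [-7.7, -2.5, 3.6]
gripper_width: 0.175
```

```bash
python3 rd.py 6
```

```text
t 32.22 p [ 0.5802 -0.1277  0.1617] phi 94.77 F [-7.59 -1.94  3.18] M [-0.281  1.301  0.526] sd [0.047 0.022 0.032] Mz [0.54  0.547 0.495 0.528 0.474 0.571] w 0.172 q6 -0.423
```

{"fn": "jog_arm", "kwargs": {"increments": [{"slide":[0,0,0],"rotation":[0,0,0]},{"slide":[0,0,0],"rotation":[0,0,0]},{"slide":[0,0,0],"rotation":[0,0,0]}], "fingers": 0.45}}

```text
time: 32.47
tool_pos: [0.5822, -0.127, 0.1615]
tool_rot: [0.001, 0.678, 0.735, 0.001]
contact_force: [-0.1, 0.2, -0.4]
gripper_width: 0.443
```

```bash
python3 tr.py .5983 .0821 .220 55.7
```

```text
t 32.4667 phi 94.68356828300801 up 58.46532715897487 rows 8 rot 7.0 endphi 38.683568283008015 q6 -0.4218848185458077
{"slide": [25.9, 4.1, 0], "rotation": [0, 0, 7.0]}, {"slide": [26.2, 1.0, 0], "rotation": [0, 0, 7.0]}, {"slide": [26.1, -2.2, 0], "rotation": [0, 0, 7.0]}, {"slide": [25.7, -5.4, 0], "rotation": [0, 0, 7.0]}, {"slide": [24.8, -8.5, 0], "rotation": [0, 0, 7.0]}, {"slide": [23.6, -11.5, 0], "rotation": [0, 0, 7.0]}, {"slide": [22.0, -14.2, 0], "rotation": [0, 0, 7.0]}, {"slide": [20.1, -16.8, 0], "rotation": [0, 0, 7.0]}
```

{"fn": "jog_arm", "kwargs": {"increments": [{"slide":[0,0,-30],"rotation":[0,0,0]},{"slide":[0,0,-29],"rotation":[0,0,0]},{"slide":[25.9,4.1,0],"rotation":[0,0,7.0]},{"slide":[26.2,1.0,0],"rotation":[0,0,7.0]},{"slide":[26.1,-2.2,0],"rotation":[0,0,7.0]},{"slide":[25.7,-5.4,0],"rotation":[0,0,7.0]},{"slide":[24.8,-8.5,0],"rotation":[0,0,7.0]},{"slide":[23.6,-11.5,0],"rotation":[0,0,7.0]},{"slide":[22.0,-14.2,0],"rotation":[0,0,7.0]},{"slide":[20.1,-16.8,0],"rotation":[0,0,7.0]},{"slide":[0,0,0],"rotation":[0,0,0]},{"slide":[0,0,0],"rotation":[0,0,0]}]}}

```text
time: 33.47
tool_pos: [0.5977, 0.0834, 0.2197]
tool_rot: [0.0, 0.943, 0.333, 0.001]
contact_force: [-0.5, 0.5, -0.5]
gripper_width: 0.451
```

```bash
python3 rd.py 4; python3 go.py .5983 .0821 .1595 39
```

```text
t 33.62 p [0.5976 0.0814 0.2193] phi 38.7 F [ 0.11 -0.12  0.24] M [0.024 0.003 0.016] sd [0.024 0.008 0.011] Mz [ 0.022  0.023 -0.003  0.02 ] w 0.453 q6 0.908
t 33.62 pos [0.5976 0.0814 0.2193] tool slide mm [ 1.  -0.1 59.8]
phi 38.7 tool z [ 6.e-04 -2.e-04 -1.e+00] q6 0.908
rot z -0.3 (alt +-360)
F [-0.13  0.13  0.31] M [ 0.063 -0.001  0.02 ] w 0.453
```

{"fn": "jog_arm", "kwargs": {"increments": [{"slide":[0.5,0,25],"rotation":[0,0,0]},{"slide":[0,0,25],"rotation":[0,0,0]},{"slide":[0,0,9],"rotation":[0,0,0]},{"slide":[0,0,0],"rotation":[0,0,0]}]}}

```text
time: 33.95
tool_pos: [0.5957, 0.0814, 0.1565]
tool_rot: [-0.001, 0.944, 0.331, -0.003]
contact_force: [-0.5, -0.3, -0.3]
gripper_width: 0.451
```

{"fn": "jog_arm", "kwargs": {"increments": [{"slide":[0,0,0],"rotation":[0,0,0]},{"slide":[0,0,0],"rotation":[0,0,0]},{"slide":[0,0,0],"rotation":[0,0,0]},{"slide":[0,0,0],"rotation":[0,0,0]}], "fingers": 0}}

```text
time: 34.28
tool_pos: [0.5983, 0.0821, 0.1616]
tool_rot: [0.001, 0.944, 0.331, 0.001]
contact_force: [-0.2, -0.9, 1.3]
gripper_width: 0.176
```

```bash
python3 rd.py 4
```

```text
t 34.43 p [0.5983 0.0821 0.1615] phi 38.69 F [-1.32 -1.46  2.91] M [-0.31   0.341  0.029] sd [0.028 0.043 0.032] Mz [ 0.062 -0.025  0.039  0.041] w 0.182 q6 0.909
```

{"fn": "jog_arm", "kwargs": {"increments": [{"slide":[0,0,0.1],"rotation":[0,0,4]},{"slide":[0,0,0.1],"rotation":[0,0,4]},{"slide":[0,0,0.1],"rotation":[0,0,4]},{"slide":[0,0,0.1],"rotation":[0,0,4]}]}}

```text
time: 34.77
tool_pos: [0.5983, 0.0822, 0.1612]
tool_rot: [0.001, 0.981, 0.196, 0.001]
contact_force: [-2.4, -1.9, 5.1]
gripper_width: 0.181
```

```bash
python3 rd.py 6
```

```text
t 35.02 p [0.5983 0.0822 0.1612] phi 22.84 F [-2.85 -1.98  5.55] M [-0.397  0.504  0.408] sd [0.012 0.019 0.038] Mz [0.488 0.406 0.405 0.402 0.373 0.375] w 0.18 q6 1.186
```

{"fn": "jog_arm", "kwargs": {"increments": [{"slide":[0,0,0.1],"rotation":[0,0,4]},{"slide":[0,0,0.06],"rotation":[0,0,2.5]},{"slide":[0,0,0.06],"rotation":[0,0,2.5]}]}}

```text
time: 35.27
tool_pos: [0.5983, 0.0823, 0.161]
tool_rot: [0.0, 0.993, 0.12, 0.001]
contact_force: [-4.0, -1.3, 5.5]
gripper_width: 0.182
```

```bash
python3 rd.py 6
```

```text
t 35.52 p [0.5983 0.0823 0.161 ] phi 13.86 F [-3.58 -1.68  5.69] M [-0.337  0.573  0.47 ] sd [0.04  0.024 0.036] Mz [0.527 0.501 0.481 0.444 0.442 0.425] w 0.18 q6 1.343
```

{"fn": "jog_arm", "kwargs": {"increments": [{"slide":[0,0,0.05],"rotation":[0,0,2]},{"slide":[0,0,0.05],"rotation":[0,0,2]}]}}

```text
time: 35.68
tool_pos: [0.5982, 0.0824, 0.1609]
tool_rot: [0.0, 0.996, 0.085, 0.001]
contact_force: [-3.6, -1.0, 5.7]
gripper_width: 0.178
```

```bash
python3 rd.py 8
```

```text
t 36.03 p [0.5982 0.0823 0.1609] phi 9.86 F [-3.32 -1.68  6.02] M [-0.301  0.571  0.501] sd [0.04  0.031 0.03 ] Mz [0.572 0.47  0.474 0.484 0.498 0.49  0.501 0.516] w 0.186 q6 1.413
```

{"fn": "jog_arm", "kwargs": {"increments": [{"slide":[0,0,0.04],"rotation":[0,0,1.5]},{"slide":[0,0,0.04],"rotation":[0,0,1.5]}]}}

```text
time: 36.2
tool_pos: [0.5984, 0.0824, 0.1609]
tool_rot: [0.0, 0.998, 0.059, 0.001]
contact_force: [-2.7, -1.5, 5.4]
gripper_width: 0.182
```

```bash
python3 rd.py 8
```

```text
t 36.55 p [0.5985 0.0824 0.1609] phi 6.85 F [-2.77 -1.76  5.57] M [-0.297  0.457  0.483] sd [0.026 0.023 0.032] Mz [0.551 0.463 0.469 0.487 0.488 0.441 0.46  0.506] w 0.181 q6 1.465
```

{"fn": "jog_arm", "kwargs": {"increments": [{"slide":[0,0,0.04],"rotation":[0,0,1.5]},{"slide":[0,0,0.04],"rotation":[0,0,1.5]}]}}

```text
time: 36.72
tool_pos: [0.5984, 0.0824, 0.1608]
tool_rot: [0.0, 0.999, 0.033, 0.001]
contact_force: [-2.8, -1.2, 5.4]
gripper_width: 0.181
```

```bash
python3 rd.py 8
```

```text
t 37.07 p [0.5985 0.0824 0.1608] phi 3.87 F [-2.64 -1.61  5.45] M [-0.256  0.46   0.54 ] sd [0.027 0.039 0.026] Mz [0.552 0.562 0.579 0.552 0.544 0.511 0.524 0.497] w 0.179 q6 1.517
```

{"fn": "jog_arm", "kwargs": {"increments": [{"slide":[0,0,0],"rotation":[0,0,0]},{"slide":[0,0,0],"rotation":[0,0,0]},{"slide":[0,0,0],"rotation":[0,0,0]}], "fingers": 0.45}}

```text
time: 37.32
tool_pos: [0.5977, 0.0827, 0.1588]
tool_rot: [-0.0, 0.999, 0.032, 0.0]
contact_force: [-0.0, 0.5, 1.1]
gripper_width: 0.451
```

```bash
python3 tr.py .6940 -.0303 .220 -77.6
```

```text
t 37.3167 phi 3.7110195163167172 up 61.17536581270147 rows 11 rot -7.1 endphi 81.8110195163167 q6 1.5198367803264965
{"slide": [8.1, 10.8, 0], "rotation": [0, 0, -7.1]}, {"slide": [6.7, 11.7, 0], "rotation": [0, 0, -7.1]}, {"slide": [5.2, 12.5, 0], "rotation": [0, 0, -7.1]}, {"slide": [3.6, 13.0, 0], "rotation": [0, 0, -7.1]}, {"slide": [2.0, 13.4, 0], "rotation": [0, 0, -7.1]}, {"slide": [0.3, 13.5, 0], "rotation": [0, 0, -7.1]}, {"slide": [-1.4, 13.4, 0], "rotation": [0, 0, -7.1]}, {"slide": [-3.0, 13.2, 0], "rotation": [0, 0, -7.1]}, {"slide": [-4.6, 12.7, 0], "rotation": [0, 0, -7.1]}, {"slide": [-6.2, 12.0, 0], "rotation": [0, 0, -7.1]}, {"slide": [-7.6, 11.2, 0], "rotation": [0, 0, -7.1]}
```

{"fn": "jog_arm", "kwargs": {"increments": [{"slide":[0,0,-30],"rotation":[0,0,0]},{"slide":[0,0,-30],"rotation":[0,0,0]},{"slide":[8.1,10.8,0],"rotation":[0,0,-7.1]},{"slide":[6.7,11.7,0],"rotation":[0,0,-7.1]},{"slide":[5.2,12.5,0],"rotation":[0,0,-7.1]},{"slide":[3.6,13.0,0],"rotation":[0,0,-7.1]},{"slide":[2.0,13.4,0],"rotation":[0,0,-7.1]},{"slide":[0.3,13.5,0],"rotation":[0,0,-7.1]},{"slide":[-1.4,13.4,0],"rotation":[0,0,-7.1]},{"slide":[-3.0,13.2,0],"rotation":[0,0,-7.1]},{"slide":[-4.6,12.7,0],"rotation":[0,0,-7.1]},{"slide":[-6.2,12.0,0],"rotation":[0,0,-7.1]},{"slide":[-7.6,11.2,0],"rotation":[0,0,-7.1]},{"slide":[0,0,0],"rotation":[0,0,0]},{"slide":[0,0,0],"rotation":[0,0,0]}]}}

```text
time: 38.57
tool_pos: [0.6941, -0.0307, 0.2184]
tool_rot: [-0.001, 0.757, 0.653, -0.0]
contact_force: [0.0, -0.8, 0.1]
gripper_width: 0.453
```

```bash
python3 rd.py 4; python3 go.py .6940 -.0303 .1595 81.5
```

```text
t 38.72 p [ 0.6938 -0.0299  0.2189] phi 81.71 F [-0.29  0.13 -0.3 ] M [ 0.01  -0.03  -0.002] sd [0.028 0.025 0.018] Mz [-0.012 -0.022  0.025  0.002] w 0.45 q6 -0.006
t 38.72 pos [ 0.6938 -0.0299  0.2189] tool slide mm [-0.4  0.3 59.4]
phi 81.71 tool z [-5.e-04  4.e-04 -1.e+00] q6 -0.006
rot z 0.21 (alt +-360)
F [ 0.16  0.71 -0.77] M [ 0.004 -0.046  0.002] w 0.45
```

{"fn": "jog_arm", "kwargs": {"increments": [{"slide":[-0.4,0.2,25],"rotation":[0,0,0.2]},{"slide":[0,0,25],"rotation":[0,0,0]},{"slide":[0,0,8.5],"rotation":[0,0,0]},{"slide":[0,0,0],"rotation":[0,0,0]}]}}

```text
time: 39.05
tool_pos: [0.6919, -0.0301, 0.1567]
tool_rot: [-0.003, 0.757, 0.653, -0.002]
contact_force: [0.6, -0.4, 0.0]
gripper_width: 0.452
```

{"fn": "jog_arm", "kwargs": {"increments": [{"slide":[0,0,0],"rotation":[0,0,0]},{"slide":[0,0,0],"rotation":[0,0,0]},{"slide":[0,0,0],"rotation":[0,0,0]},{"slide":[0,0,0],"rotation":[0,0,0]}], "fingers": 0}}

```text
time: 39.38
tool_pos: [0.6942, -0.0307, 0.1622]
tool_rot: [-0.0, 0.757, 0.653, 0.0]
contact_force: [-5.3, 1.1, 2.6]
gripper_width: 0.17
```

```bash
python3 rd.py 4
```

```text
t 39.53 p [ 0.6942 -0.0306  0.1622] phi 81.59 F [-5.29  1.29  2.41] M [ 0.229  0.883 -0.019] sd [0.012 0.017 0.019] Mz [-0.045 -0.008  0.003 -0.028] w 0.177 q6 -0.005
```

{"fn": "jog_arm", "kwargs": {"increments": [{"slide":[0,0,0.1],"rotation":[0,0,4]},{"slide":[0,0,0.1],"rotation":[0,0,4]},{"slide":[0,0,0.1],"rotation":[0,0,4]},{"slide":[0,0,0.1],"rotation":[0,0,4]}]}}

```text
time: 39.87
tool_pos: [0.6944, -0.0307, 0.1619]
tool_rot: [0.0, 0.841, 0.541, 0.0]
contact_force: [-4.4, 1.0, 2.0]
gripper_width: 0.173
```

```bash
python3 rd.py 6
```

```text
t 40.12 p [ 0.6944 -0.0308  0.162 ] phi 65.65 F [-4.84  1.47  2.1 ] M [0.206 0.794 0.323] sd [0.025 0.052 0.06 ] Mz [0.402 0.394 0.255 0.26  0.342 0.286] w 0.177 q6 0.274
```

{"fn": "jog_arm", "kwargs": {"increments": [{"slide":[0,0,0.1],"rotation":[0,0,4]},{"slide":[0,0,0.1],"rotation":[0,0,4]},{"slide":[0,0,0.1],"rotation":[0,0,4]}]}}

```text
time: 40.37
tool_pos: [0.6945, -0.0309, 0.1617]
tool_rot: [0.0, 0.893, 0.45, 0.0]
contact_force: [-4.0, 0.4, 3.2]
gripper_width: 0.175
```

```bash
python3 rd.py 6
```

```text
t 40.62 p [ 0.6946 -0.0308  0.1616] phi 53.69 F [-4.58  0.69  2.83] M [0.172 0.759 0.373] sd [0.014 0.042 0.036] Mz [0.449 0.362 0.375 0.349 0.339 0.364] w 0.17 q6 0.482
```

{"fn": "jog_arm", "kwargs": {"increments": [{"slide":[0,0,0.1],"rotation":[0,0,4]},{"slide":[0,0,0.1],"rotation":[0,0,4]},{"slide":[0,0,0.1],"rotation":[0,0,4]},{"slide":[0,0,0.06],"rotation":[0,0,2.5]}]}}

```text
time: 40.95
tool_pos: [0.6947, -0.031, 0.1613]
tool_rot: [0.0, 0.942, 0.334, 0.0]
contact_force: [-4.3, 1.6, 3.0]
gripper_width: 0.178
```

```bash
python3 rd.py 6
```

```text
t 41.2 p [ 0.6947 -0.031   0.1613] phi 39.25 F [-5.07  1.04  3.87] M [0.089 0.752 0.463] sd [0.032 0.038 0.042] Mz [0.524 0.51  0.419 0.457 0.456 0.411] w 0.171 q6 0.734
```

{"fn": "jog_arm", "kwargs": {"increments": [{"slide":[0,0,0.06],"rotation":[0,0,2.5]},{"slide":[0,0,0.06],"rotation":[0,0,2.5]},{"slide":[0,0,0.05],"rotation":[0,0,2]}]}}

```text
time: 41.45
tool_pos: [0.6947, -0.0311, 0.1611]
tool_rot: [0.0, 0.961, 0.277, 0.001]
contact_force: [-5.2, -0.2, 3.3]
gripper_width: 0.174
```

```bash
python3 rd.py 8
```

```text
t 41.8 p [ 0.6947 -0.0311  0.1611] phi 32.25 F [-5.12  0.43  4.07] M [0.08  0.766 0.51 ] sd [0.033 0.016 0.042] Mz [0.568 0.478 0.47  0.556 0.516 0.533 0.436 0.525] w 0.172 q6 0.856
```

Run:
```python
from h import *
for i in range(5):
    s=state(); print(np.round(s["joint_efforts"],3), np.round(s["ft_torque"],3), np.round(s["contact_force"],2)); 
    if i<4: optics.grab_frame("top")
```

```text
[ -0.811 -44.883 -36.059   0.154  -1.31    0.506] [0.064 0.78  0.525] [-5.43  0.3   4.37]
[ -0.812 -44.884 -36.058   0.154  -1.311   0.507] [0.088 0.709 0.546] [-5.35  0.01  3.61]
[ -0.812 -44.884 -36.058   0.154  -1.31    0.507] [0.081 0.708 0.535] [-5.22  1.5   3.23]
[ -0.812 -44.884 -36.058   0.154  -1.311   0.507] [0.032 0.785 0.472] [-5.35  0.95  3.41]
[ -0.812 -44.884 -36.058   0.154  -1.31    0.507] [0.099 0.766 0.522] [-4.69  0.69  3.11]
```

Create ef.py:
```python
from h import *
import sys
n=int(sys.argv[1]) if len(sys.argv)>1 else 1
for i in range(n):
    s=state(); print(round(s["time"],3),"eff6",round(s["joint_efforts"][5],4),"Mz",round(s["ft_torque"][2],3),"q6",round(s["joint_pos"][5],4),"v6",round(s["joint_vel"][5],4))
    if i<n-1: optics.grab_frame("top")
```

```text
(no output)
```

{"fn": "jog_arm", "kwargs": {"increments": [{"slide":[0,0,0.03],"rotation":[0,0,1]}]}}

```text
time: 42.08
tool_pos: [0.6947, -0.0311, 0.1611]
tool_rot: [0.0, 0.963, 0.269, 0.001]
contact_force: [-5.2, 0.4, 4.6]
gripper_width: 0.175
```

```bash
python3 ef.py 4
```

```text
42.083 eff6 0.3015 Mz 0.539 q6 0.874 v6 0.2238
42.133 eff6 0.5981 Mz 0.576 q6 0.8751 v6 -0.0325
42.183 eff6 0.6146 Mz 0.519 q6 0.8741 v6 -0.0097
42.233 eff6 0.5582 Mz 0.57 q6 0.8739 v6 -0.0017
```

```bash
python3 - <<'E'
from h import *
optics.grab_frame("top")
E
python3 ef.py 4
```

```text
42.283 eff6 0.5458 Mz 0.537 q6 0.8738 v6 -0.0003
42.333 eff6 0.5438 Mz 0.591 q6 0.8738 v6 -0.0003
42.383 eff6 0.5435 Mz 0.561 q6 0.8738 v6 -0.0
42.433 eff6 0.5436 Mz 0.566 q6 0.8738 v6 -0.0013
```

{"fn": "jog_arm", "kwargs": {"increments": [{"slide":[0,0,0.01],"rotation":[0,0,0.3]},{"slide":[0,0,0.01],"rotation":[0,0,0.3]},{"slide":[0,0,0.01],"rotation":[0,0,0.3]}]}}

```text
time: 42.68
tool_pos: [0.6947, -0.0311, 0.1611]
tool_rot: [0.0, 0.965, 0.262, 0.001]
contact_force: [-5.7, 1.3, 2.9]
gripper_width: 0.175
```

```bash
python3 ef.py 6
```

```text
42.683 eff6 0.5303 Mz 0.581 q6 0.8897 v6 0.0614
42.733 eff6 0.5917 Mz 0.574 q6 0.8899 v6 -0.01
42.783 eff6 0.5893 Mz 0.555 q6 0.8896 v6 -0.0022
42.833 eff6 0.5715 Mz 0.521 q6 0.8895 v6 0.0002
42.883 eff6 0.5677 Mz 0.608 q6 0.8895 v6 -0.0015
42.933 eff6 0.5671 Mz 0.569 q6 0.8895 v6 0.0001
```

{"fn": "jog_arm", "kwargs": {"increments": [{"slide":[0,0,0.01],"rotation":[0,0,0.3]},{"slide":[0,0,0.01],"rotation":[0,0,0.3]},{"slide":[0,0,0.01],"rotation":[0,0,0.3]}]}}

```text
time: 43.18
tool_pos: [0.6948, -0.0311, 0.1611]
tool_rot: [0.0, 0.967, 0.254, 0.001]
contact_force: [-4.9, 0.7, 4.1]
gripper_width: 0.179
```

```bash
python3 ef.py 6
```

```text
43.183 eff6 0.536 Mz 0.583 q6 0.9054 v6 0.0638
43.233 eff6 0.5974 Mz 0.578 q6 0.9056 v6 -0.0093
43.283 eff6 0.5949 Mz 0.598 q6 0.9052 v6 -0.0041
43.333 eff6 0.577 Mz 0.593 q6 0.9052 v6 -0.0006
43.383 eff6 0.5733 Mz 0.577 q6 0.9051 v6 -0.0
43.433 eff6 0.5727 Mz 0.6 q6 0.9051 v6 0.0001
```

{"fn": "jog_arm", "kwargs": {"increments": [{"slide":[0,0,0.01],"rotation":[0,0,0.5]},{"slide":[0,0,0.01],"rotation":[0,0,0.5]}]}}

```text
time: 43.6
tool_pos: [0.6948, -0.0311, 0.1611]
tool_rot: [0.001, 0.969, 0.246, 0.001]
contact_force: [-6.0, 0.4, 3.0]
gripper_width: 0.174
```

{"fn": "jog_arm", "kwargs": {"increments": [{"slide":[0,0,0],"rotation":[0,0,0]},{"slide":[0,0,0],"rotation":[0,0,0]},{"slide":[0,0,0],"rotation":[0,0,0]}], "fingers": 0.45}}

```text
time: 43.85
tool_pos: [0.6951, -0.0313, 0.1597]
tool_rot: [0.0, 0.97, 0.245, 0.001]
contact_force: [0.0, 0.1, 0.8]
gripper_width: 0.447
```

```bash
python3 tr.py .4855 -.0140 .220 -91.6
```

```text
t 43.85 phi 28.30464790149695 up 60.275966473923496 rows 13 rot -7.0 endphi 119.30464790149695 q6 0.9250067280091271
{"slide": [-13.6, -8.8, 0], "rotation": [0, 0, -7.0]}, {"slide": [-12.4, -10.4, 0], "rotation": [0, 0, -7.0]}, {"slide": [-11.0, -11.8, 0], "rotation": [0, 0, -7.0]}, {"slide": [-9.5, -13.1, 0], "rotation": [0, 0, -7.0]}, {"slide": [-7.8, -14.1, 0], "rotation": [0, 0, -7.0]}, {"slide": [-6.1, -15.0, 0], "rotation": [0, 0, -7.0]}, {"slide": [-4.2, -15.6, 0], "rotation": [0, 0, -7.0]}, {"slide": [-2.2, -16.0, 0], "rotation": [0, 0, -7.0]}, {"slide": [-0.3, -16.2, 0], "rotation": [0, 0, -7.0]}, {"slide": [1.7, -16.1, 0], "rotation": [0, 0, -7.0]}, {"slide": [3.6, -15.8, 0], "rotation": [0, 0, -7.0]}, {"slide": [5.5, -15.2, 0], "rotation": [0, 0, -7.0]}, {"slide": [7.3, -14.4, 0], "rotation": [0, 0, -7.0]}
```

{"fn": "jog_arm", "kwargs": {"increments": [{"slide":[0,0,-30],"rotation":[0,0,0]},{"slide":[0,0,-30],"rotation":[0,0,0]},{"slide":[-13.6,-8.8,0],"rotation":[0,0,-7.0]},{"slide":[-12.4,-10.4,0],"rotation":[0,0,-7.0]},{"slide":[-11.0,-11.8,0],"rotation":[0,0,-7.0]},{"slide":[-9.5,-13.1,0],"rotation":[0,0,-7.0]},{"slide":[-7.8,-14.1,0],"rotation":[0,0,-7.0]},{"slide":[-6.1,-15.0,0],"rotation":[0,0,-7.0]},{"slide":[-4.2,-15.6,0],"rotation":[0,0,-7.0]},{"slide":[-2.2,-16.0,0],"rotation":[0,0,-7.0]},{"slide":[-0.3,-16.2,0],"rotation":[0,0,-7.0]},{"slide":[1.7,-16.1,0],"rotation":[0,0,-7.0]},{"slide":[3.6,-15.8,0],"rotation":[0,0,-7.0]},{"slide":[5.5,-15.2,0],"rotation":[0,0,-7.0]},{"slide":[7.3,-14.4,0],"rotation":[0,0,-7.0]},{"slide":[0,0,0],"rotation":[0,0,0]},{"slide":[0,0,0],"rotation":[0,0,0]}]}}

```text
time: 45.27
tool_pos: [0.4851, -0.014, 0.2197]
tool_rot: [0.001, 0.507, 0.862, 0.0]
contact_force: [-0.2, 0.2, 0.2]
gripper_width: 0.45
```

```bash
python3 go.py .4855 -.0140 .1595 119.7
```

```text
t 45.27 pos [ 0.4851 -0.014   0.2197] tool slide mm [-0.1  0.2 60.2]
phi 119.13 tool z [ 2.e-03 -3.e-04 -1.e+00] q6 -0.691
rot z -0.57 (alt +-360)
F [-0.15  0.23  0.2 ] M [-0.005  0.021  0.033] w 0.45
```

{"fn": "jog_arm", "kwargs": {"increments": [{"slide":[0,0,30],"rotation":[0,0,-0.4]},{"slide":[0,0,30],"rotation":[0,0,0]},{"slide":[0,0,0],"rotation":[0,0,0]}]}}

```text
time: 45.52
tool_pos: [0.482, -0.0134, 0.1533]
tool_rot: [-0.005, 0.503, 0.864, -0.002]
contact_force: [-0.7, -0.8, -1.2]
gripper_width: 0.449
```

{"fn": "jog_arm", "kwargs": {"increments": [{"slide":[0,0,0],"rotation":[0,0,0]},{"slide":[0,0,0],"rotation":[0,0,0]},{"slide":[0,0,0],"rotation":[0,0,0]},{"slide":[0,0,0],"rotation":[0,0,0]}], "fingers": 0}}

```text
time: 45.85
tool_pos: [0.4854, -0.014, 0.1601]
tool_rot: [0.001, 0.503, 0.865, 0.0]
contact_force: [-0.7, -0.7, -4.7]
gripper_width: 0.189
```

{"fn": "jog_arm", "kwargs": {"increments": [{"slide":[0,0,0.1],"rotation":[0,0,4]},{"slide":[0,0,0.1],"rotation":[0,0,4]},{"slide":[0,0,0.02],"rotation":[0,0,1]},{"slide":[0,0,0.01],"rotation":[0,0,0.5]},{"slide":[0,0,0.01],"rotation":[0,0,0.3]},{"slide":[0,0,0.01],"rotation":[0,0,0.3]}]}}

```text
time: 46.35
tool_pos: [0.4852, -0.0141, 0.1599]
tool_rot: [0.001, 0.576, 0.817, 0.0]
contact_force: [-2.2, -1.8, -0.6]
gripper_width: 0.191
```

```bash
python3 ef.py 6; python3 go.py .4855 -.014 .161
```

```text
46.35 eff6 0.3515 Mz 0.433 q6 -0.5246 v6 0.0691
46.4 eff6 0.4119 Mz 0.321 q6 -0.5243 v6 -0.0105
46.45 eff6 0.4243 Mz 0.395 q6 -0.5245 v6 -0.0034
46.5 eff6 0.4096 Mz 0.394 q6 -0.5245 v6 0.0027
46.55 eff6 0.4042 Mz 0.409 q6 -0.5244 v6 0.0025
46.6 eff6 0.4024 Mz 0.368 q6 -0.5243 v6 0.0022
t 46.6 pos [ 0.4853 -0.0141  0.1598] tool slide mm [-0.   0.2 -1.2]
phi 109.6 tool z [ 1.e-03 -5.e-04 -1.e+00] q6 -0.524
F [-1.91 -0.34  2.55] M [-0.191  0.394  0.368] w 0.192
```

{"fn": "jog_arm", "kwargs": {"increments": [{"slide":[0,0,0.1],"rotation":[0,0,4]},{"slide":[0,0,0.1],"rotation":[0,0,4]},{"slide":[0,0,0.1],"rotation":[0,0,4]},{"slide":[0,0,0.1],"rotation":[0,0,4]},{"slide":[0,0,0.1],"rotation":[0,0,4]},{"slide":[0,0,0.05],"rotation":[0,0,2]},{"slide":[0,0,0.02],"rotation":[0,0,1]},{"slide":[0,0,0.01],"rotation":[0,0,0.5]},{"slide":[0,0,0.01],"rotation":[0,0,0.3]},{"slide":[0,0,0.01],"rotation":[0,0,0.3]}]}}

```text
time: 47.43
tool_pos: [0.4848, -0.0141, 0.1593]
tool_rot: [0.0, 0.734, 0.679, -0.0]
contact_force: [-5.4, -2.4, 4.8]
gripper_width: 0.188
```

```bash
python3 ef.py 6
```

```text
47.433 eff6 0.4841 Mz 0.585 q6 -0.1039 v6 0.0643
47.483 eff6 0.5451 Mz 0.528 q6 -0.1037 v6 -0.0119
47.533 eff6 0.545 Mz 0.518 q6 -0.104 v6 -0.0051
47.583 eff6 0.5275 Mz 0.468 q6 -0.1041 v6 -0.0017
47.633 eff6 0.5235 Mz 0.512 q6 -0.1042 v6 -0.0008
47.683 eff6 0.5229 Mz 0.484 q6 -0.1042 v6 0.0002
```

{"fn": "jog_arm", "kwargs": {"increments": [{"slide":[0,0,0.1],"rotation":[0,0,4]},{"slide":[0,0,0.1],"rotation":[0,0,4]},{"slide":[0,0,0.1],"rotation":[0,0,4]},{"slide":[0,0,0.05],"rotation":[0,0,2]},{"slide":[0,0,0.02],"rotation":[0,0,1]},{"slide":[0,0,0.01],"rotation":[0,0,0.5]},{"slide":[0,0,0.01],"rotation":[0,0,0.3]},{"slide":[0,0,0.01],"rotation":[0,0,0.3]}]}}

```text
time: 48.35
tool_pos: [0.4844, -0.0141, 0.1589]
tool_rot: [-0.0, 0.822, 0.57, -0.001]
contact_force: [-7.4, -1.7, 5.5]
gripper_width: 0.192
```

```bash
python3 ef.py 6; python3 go.py .4855 -.014 .161
```

```text
48.35 eff6 0.5763 Mz 0.612 q6 0.1768 v6 0.0601
48.4 eff6 0.6375 Mz 0.571 q6 0.177 v6 -0.0091
48.45 eff6 0.6374 Mz 0.617 q6 0.1767 v6 -0.0059
48.5 eff6 0.6199 Mz 0.616 q6 0.1766 v6 -0.0005
48.55 eff6 0.6159 Mz 0.55 q6 0.1766 v6 -0.0007
48.6 eff6 0.6152 Mz 0.553 q6 0.1766 v6 -0.0001
t 48.6 pos [ 0.4844 -0.0141  0.1589] tool slide mm [ 0.4  1.  -2.1]
phi 69.45 tool z [-1.6e-03 -6.0e-04 -1.0e+00] q6 0.177
F [-6.72 -1.67  5.71] M [-0.296  1.163  0.553] w 0.191
```

{"fn": "jog_arm", "kwargs": {"increments": [{"slide":[0,0,0],"rotation":[0,0,0]},{"slide":[0,0,0],"rotation":[0,0,0]},{"slide":[0,0,0],"rotation":[0,0,0]}], "fingers": 0.45}}

```text
time: 48.85
tool_pos: [0.4853, -0.0137, 0.1581]
tool_rot: [0.0, 0.822, 0.569, 0.001]
contact_force: [-0.1, -1.1, 0.2]
gripper_width: 0.453
```

```bash
python3 tr.py .5806 -.1275 .220 -25.4
```

```text
t 48.85 phi 69.35803198534273 up 61.945264564634115 rows 4 rot -6.3 endphi 94.55803198534274 q6 0.17803355915868116
{"slide": [-18.2, 32.3, 0], "rotation": [0, 0, -6.3]}, {"slide": [-21.7, 30.1, 0], "rotation": [0, 0, -6.3]}, {"slide": [-24.8, 27.6, 0], "rotation": [0, 0, -6.3]}, {"slide": [-27.7, 24.7, 0], "rotation": [0, 0, -6.3]}
```

{"fn": "jog_arm", "kwargs": {"increments": [{"slide":[0,0,-31],"rotation":[0,0,0]},{"slide":[0,0,-31],"rotation":[0,0,0]},{"slide":[-18.2,32.3,0],"rotation":[0,0,-6.3]},{"slide":[-21.7,30.1,0],"rotation":[0,0,-6.3]},{"slide":[-24.8,27.6,0],"rotation":[0,0,-6.3]},{"slide":[-27.7,24.7,0],"rotation":[0,0,-6.3]},{"slide":[0,0,0],"rotation":[0,0,0]},{"slide":[0,0,0],"rotation":[0,0,0]}]}}

```text
time: 49.52
tool_pos: [0.5809, -0.1288, 0.219]
tool_rot: [-0.001, 0.679, 0.734, 0.0]
contact_force: [-0.8, -0.4, -0.3]
gripper_width: 0.449
```

```bash
python3 - <<'E'
from h import *
f=optics.grab_frame("side"); im=f["frame"]
x,y,w=230,120,160; cv2.imwrite("pics/side8.png",cv2.resize(im[y:y+120,x:x+160],(800,600),interpolation=cv2.INTER_CUBIC))
E
python3 go.py .5806 -.1275 .160 94.7
```

```text
t 49.57 pos [ 0.5804 -0.1279  0.2193] tool slide mm [ 0.3  0.3 59.3]
phi 94.49 tool z [-9.e-04  1.e-03 -1.e+00] q6 -0.421
rot z -0.21 (alt +-360)
F [-0.42  0.86 -0.96] M [-0.006 -0.021  0.013] w 0.449
```

View pics/side8.png

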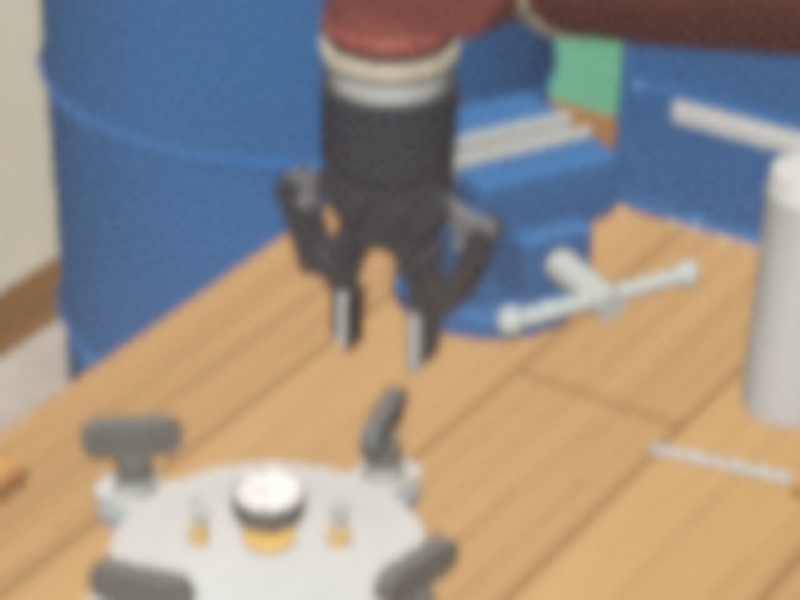

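All four wings have clearly turned and the fingers straddle A at (380,430). Gripping A for the final top-up.

{"fn": "jog_arm", "kwargs": {"increments": [{"slide":[0.2,0.2,30],"rotation":[0,0,-0.2]},{"slide":[0,0,29],"rotation":[0,0,0]},{"slide":[0,0,0],"rotation":[0,0,0]}]}}

```text
time: 49.82
tool_pos: [0.5763, -0.125, 0.1546]
tool_rot: [-0.005, 0.677, 0.736, -0.002]
contact_force: [-0.6, -0.6, -1.8]
gripper_width: 0.45
```

{"fn": "jog_arm", "kwargs": {"increments": [{"slide":[0,0,0],"rotation":[0,0,0]},{"slide":[0,0,0],"rotation":[0,0,0]},{"slide":[0,0,0],"rotation":[0,0,0]},{"slide":[0,0,0],"rotation":[0,0,0]}], "fingers": 0}}

```text
time: 50.15
tool_pos: [0.58, -0.1266, 0.1621]
tool_rot: [-0.001, 0.677, 0.736, 0.0]
contact_force: [-5.3, 2.9, 0.2]
gripper_width: 0.172
```

{"fn": "jog_arm", "kwargs": {"increments": [{"slide":[0,0,0.1],"rotation":[0,0,4]},{"slide":[0,0,0.1],"rotation":[0,0,4]},{"slide":[0,0,0.05],"rotation":[0,0,2]},{"slide":[0,0,0.02],"rotation":[0,0,1]},{"slide":[0,0,0.01],"rotation":[0,0,0.5]},{"slide":[0,0,0.01],"rotation":[0,0,0.3]},{"slide":[0,0,0.01],"rotation":[0,0,0.3]}]}}

```text
time: 50.73
tool_pos: [0.58, -0.1267, 0.162]
tool_rot: [-0.001, 0.75, 0.661, -0.0]
contact_force: [-5.3, 3.4, 0.6]
gripper_width: 0.168
```

```bash
python3 ef.py 6; python3 go.py .5806 -.1275 .161
```

```text
50.733 eff6 0.5259 Mz 0.566 q6 -0.2146 v6 0.064
50.783 eff6 0.5834 Mz 0.478 q6 -0.2144 v6 -0.0117
50.833 eff6 0.5783 Mz 0.568 q6 -0.2148 v6 -0.0028
50.883 eff6 0.5602 Mz 0.603 q6 -0.2148 v6 -0.0008
50.933 eff6 0.5565 Mz 0.567 q6 -0.2148 v6 0.0001
50.983 eff6 0.5559 Mz 0.562 q6 -0.2148 v6 0.0006
t 50.98 pos [ 0.58   -0.1267  0.1619] tool slide mm [-0.8  0.7  0.9]
phi 82.79 tool z [-1.e-03  8.e-04 -1.e+00] q6 -0.215
F [-5.16  2.12  0.38] M [0.554 0.832 0.562] w 0.167
```

{"fn": "jog_arm", "kwargs": {"increments": [{"slide":[0,0,0.1],"rotation":[0,0,4]},{"slide":[0,0,0.06],"rotation":[0,0,2.5]},{"slide":[0,0,0.02],"rotation":[0,0,1]},{"slide":[0,0,0.01],"rotation":[0,0,0.5]},{"slide":[0,0,0.01],"rotation":[0,0,0.3]},{"slide":[0,0,0.01],"rotation":[0,0,0.3]}]}}

```text
time: 51.48
tool_pos: [0.58, -0.1267, 0.1617]
tool_rot: [-0.001, 0.798, 0.603, -0.0]
contact_force: [-5.4, 2.5, 0.2]
gripper_width: 0.17
```

```bash
python3 ef.py 6; python3 go.py .5806 -.1275 .161
```

```text
51.483 eff6 0.5818 Mz 0.652 q6 -0.0647 v6 0.0607
51.533 eff6 0.639 Mz 0.661 q6 -0.0645 v6 -0.0122
51.583 eff6 0.6339 Mz 0.627 q6 -0.0648 v6 -0.0015
51.633 eff6 0.6158 Mz 0.594 q6 -0.0649 v6 -0.0024
51.683 eff6 0.612 Mz 0.58 q6 -0.0649 v6 0.0001
51.733 eff6 0.6116 Mz 0.576 q6 -0.0649 v6 -0.0001
t 51.73 pos [ 0.58   -0.1267  0.1617] tool slide mm [-0.6  0.8  0.7]
phi 74.2 tool z [-9.e-04  8.e-04 -1.e+00] q6 -0.065
F [-5.76  3.26 -0.27] M [0.478 0.791 0.576] w 0.175
```

{"fn": "jog_arm", "kwargs": {"increments": [{"slide":[0,0,0],"rotation":[0,0,0]},{"slide":[0,0,0],"rotation":[0,0,0]},{"slide":[0,0,0],"rotation":[0,0,0]}], "fingers": 0.45}}

```text
time: 51.98
tool_pos: [0.5818, -0.1279, 0.1624]
tool_rot: [0.002, 0.798, 0.602, 0.001]
contact_force: [-0.6, -0.3, 0.1]
gripper_width: 0.452
```

```bash
python3 tr.py .5983 .0823 .220 70.4
```

```text
t 51.9833 phi 74.06858770431192 up 57.55991461817897 rows 10 rot 7.0 endphi 4.068587704311923 q6 -0.06319294812903412
{"slide": [20.7, -4.2, 0], "rotation": [0, 0, 7.0]}, {"slide": [20.0, -6.7, 0], "rotation": [0, 0, 7.0]}, {"slide": [19.0, -9.1, 0], "rotation": [0, 0, 7.0]}, {"slide": [17.8, -11.3, 0], "rotation": [0, 0, 7.0]}, {"slide": [16.3, -13.4, 0], "rotation": [0, 0, 7.0]}, {"slide": [14.5, -15.3, 0], "rotation": [0, 0, 7.0]}, {"slide": [12.6, -16.9, 0], "rotation": [0, 0, 7.0]}, {"slide": [10.4, -18.3, 0], "rotation": [0, 0, 7.0]}, {"slide": [8.1, -19.5, 0], "rotation": [0, 0, 7.0]}, {"slide": [5.7, -20.3, 0], "rotation": [0, 0, 7.0]}
```

{"fn": "jog_arm", "kwargs": {"increments": [{"slide":[0,0,-30],"rotation":[0,0,0]},{"slide":[0,0,-29],"rotation":[0,0,0]},{"slide":[20.7,-4.2,0],"rotation":[0,0,7.0]},{"slide":[20.0,-6.7,0],"rotation":[0,0,7.0]},{"slide":[19.0,-9.1,0],"rotation":[0,0,7.0]},{"slide":[17.8,-11.3,0],"rotation":[0,0,7.0]},{"slide":[16.3,-13.4,0],"rotation":[0,0,7.0]},{"slide":[14.5,-15.3,0],"rotation":[0,0,7.0]},{"slide":[12.6,-16.9,0],"rotation":[0,0,7.0]},{"slide":[10.4,-18.3,0],"rotation":[0,0,7.0]},{"slide":[8.1,-19.5,0],"rotation":[0,0,7.0]},{"slide":[5.7,-20.3,0],"rotation":[0,0,7.0]},{"slide":[0,0,0],"rotation":[0,0,0]},{"slide":[0,0,0],"rotation":[0,0,0]}]}}

```text
time: 53.15
tool_pos: [0.5976, 0.0835, 0.2205]
tool_rot: [0.0, 0.999, 0.037, 0.001]
contact_force: [0.4, -0.1, 0.5]
gripper_width: 0.451
```

```bash
python3 -c "
from h import *
optics.grab_frame('side')"; python3 go.py .5983 .0823 .160 3.8
```

```text
t 53.2 pos [0.5974 0.0827 0.2204] tool slide mm [ 0.7  0.5 60.4]
phi 4.21 tool z [ 1.8e-03 -5.0e-04 -1.0e+00] q6 1.512
rot z 0.41 (alt +-360)
F [-0.52 -0.26  0.2 ] M [-0.011  0.074  0.001] w 0.449
```

{"fn": "jog_arm", "kwargs": {"increments": [{"slide":[0.6,0.2,30],"rotation":[0,0,0.3]},{"slide":[0,0,30],"rotation":[0,0,0]},{"slide":[0,0,0],"rotation":[0,0,0]}]}}

```text
time: 53.45
tool_pos: [0.5938, 0.0814, 0.1531]
tool_rot: [0.0, 0.999, 0.033, -0.005]
contact_force: [-1.4, -0.1, -2.7]
gripper_width: 0.453
```

{"fn": "jog_arm", "kwargs": {"increments": [{"slide":[0,0,0],"rotation":[0,0,0]},{"slide":[0,0,0],"rotation":[0,0,0]},{"slide":[0,0,0],"rotation":[0,0,0]},{"slide":[0,0,0],"rotation":[0,0,0]}], "fingers": 0}}

```text
time: 53.78
tool_pos: [0.5976, 0.0823, 0.1605]
tool_rot: [0.0, 0.999, 0.033, 0.0]
contact_force: [-2.1, -0.3, -2.9]
gripper_width: 0.182
```

{"fn": "jog_arm", "kwargs": {"increments": [{"slide":[0,0,0.1],"rotation":[0,0,4]},{"slide":[0,0,0.1],"rotation":[0,0,4]},{"slide":[0,0,0.02],"rotation":[0,0,1]},{"slide":[0,0,0.01],"rotation":[0,0,0.5]},{"slide":[0,0,0.01],"rotation":[0,0,0.3]},{"slide":[0,0,0.01],"rotation":[0,0,0.3]}]}}

```text
time: 54.28
tool_pos: [0.5977, 0.0824, 0.1603]
tool_rot: [0.0, 0.999, -0.055, 0.0]
contact_force: [-3.2, -2.2, 1.5]
gripper_width: 0.183
```

```bash
python3 ef.py 6; python3 go.py .5983 .0823 .161
```

```text
54.283 eff6 0.4964 Mz 0.525 q6 1.6944 v6 0.0669
54.333 eff6 0.5533 Mz 0.573 q6 1.6949 v6 -0.0075
54.383 eff6 0.5629 Mz 0.565 q6 1.6946 v6 0.0003
54.433 eff6 0.5511 Mz 0.561 q6 1.6946 v6 0.0029
54.483 eff6 0.5487 Mz 0.532 q6 1.6948 v6 0.0018
54.533 eff6 0.545 Mz 0.559 q6 1.6948 v6 0.0001
t 54.53 pos [0.5977 0.0825 0.1603] tool slide mm [ 0.6  0.1 -0.7]
phi -6.29 tool z [ 7.e-04 -6.e-04 -1.e+00] q6 1.695
F [-3.98 -2.99  2.72] M [-0.442  0.863  0.559] w 0.181
```

Needs about 0.065 more, so roughly 11°.

{"fn": "jog_arm", "kwargs": {"increments": [{"slide":[0,0,0.1],"rotation":[0,0,4]},{"slide":[0,0,0.08],"rotation":[0,0,3]},{"slide":[0,0,0.05],"rotation":[0,0,2]},{"slide":[0,0,0.02],"rotation":[0,0,1]},{"slide":[0,0,0.01],"rotation":[0,0,0.5]},{"slide":[0,0,0.01],"rotation":[0,0,0.3]},{"slide":[0,0,0.01],"rotation":[0,0,0.3]}]}}

```text
time: 55.12
tool_pos: [0.5978, 0.0826, 0.16]
tool_rot: [0.0, 0.989, -0.151, 0.0]
contact_force: [-4.7, -2.3, 4.6]
gripper_width: 0.182
```

```bash
python3 ef.py 6; python3 go.py .5983 .0823 .161
```

```text
55.117 eff6 0.5721 Mz 0.675 q6 1.8885 v6 0.0625
55.167 eff6 0.6308 Mz 0.591 q6 1.8887 v6 -0.0102
55.217 eff6 0.6262 Mz 0.53 q6 1.8884 v6 -0.0034
55.267 eff6 0.6079 Mz 0.578 q6 1.8883 v6 -0.0016
55.317 eff6 0.6041 Mz 0.592 q6 1.8883 v6 0.0
55.367 eff6 0.6036 Mz 0.634 q6 1.8883 v6 0.0007
t 55.37 pos [0.5978 0.0826 0.16  ] tool slide mm [ 0.6  0.2 -1. ]
phi -17.37 tool z [ 8.e-04 -2.e-04 -1.e+00] q6 1.888
F [-4.53 -2.78  3.89] M [-0.331  0.963  0.634] w 0.185
```

{"fn": "jog_arm", "kwargs": {"increments": [{"slide":[0,0,0.01],"rotation":[0,0,0.5]},{"slide":[0,0,0.01],"rotation":[0,0,0.4]}]}}

```text
time: 55.53
tool_pos: [0.5978, 0.0826, 0.16]
tool_rot: [0.0, 0.987, -0.159, 0.0]
contact_force: [-4.4, -2.7, 4.3]
gripper_width: 0.182
```

{"fn": "jog_arm", "kwargs": {"increments": [{"slide":[0,0,0],"rotation":[0,0,0]},{"slide":[0,0,0],"rotation":[0,0,0]},{"slide":[0,0,0],"rotation":[0,0,0]}], "fingers": 0.45}}

```text
time: 55.78
tool_pos: [0.5981, 0.0831, 0.1591]
tool_rot: [-0.001, 0.987, -0.159, 0.001]
contact_force: [-0.1, -0.1, -0.5]
gripper_width: 0.447
```

```bash
python3 tr.py .6946 -.0309 .220 -46.6
```

```text
t 55.7833 phi -18.33993089017964 up 60.883070087607265 rows 7 rot -6.7 endphi 28.560069109820358 q6 1.905090799011849
{"slide": [18.2, 11.1, 0], "rotation": [0, 0, -6.7]}, {"slide": [16.8, 13.2, 0], "rotation": [0, 0, -6.7]}, {"slide": [15.1, 15.0, 0], "rotation": [0, 0, -6.7]}, {"slide": [13.3, 16.7, 0], "rotation": [0, 0, -6.7]}, {"slide": [11.2, 18.1, 0], "rotation": [0, 0, -6.7]}, {"slide": [9.1, 19.3, 0], "rotation": [0, 0, -6.7]}, {"slide": [6.7, 20.2, 0], "rotation": [0, 0, -6.7]}
```

{"fn": "jog_arm", "kwargs": {"increments": [{"slide":[0,0,-30],"rotation":[0,0,0]},{"slide":[0,0,-30],"rotation":[0,0,0]},{"slide":[18.2,11.1,0],"rotation":[0,0,-6.7]},{"slide":[16.8,13.2,0],"rotation":[0,0,-6.7]},{"slide":[15.1,15.0,0],"rotation":[0,0,-6.7]},{"slide":[13.3,16.7,0],"rotation":[0,0,-6.7]},{"slide":[11.2,18.1,0],"rotation":[0,0,-6.7]},{"slide":[9.1,19.3,0],"rotation":[0,0,-6.7]},{"slide":[6.7,20.2,0],"rotation":[0,0,-6.7]},{"slide":[0,0,0],"rotation":[0,0,0]},{"slide":[0,0,0],"rotation":[0,0,0]}]}}

```text
time: 56.7
tool_pos: [0.6945, -0.0316, 0.2185]
tool_rot: [-0.0, 0.969, 0.245, 0.0]
contact_force: [-0.5, 0.2, -0.5]
gripper_width: 0.449
```

```bash
python3 -c "
from h import *
optics.grab_frame('side')"; python3 go.py .6946 -.0309 .160 28.3
```

```text
t 56.75 pos [ 0.694  -0.0309  0.2186] tool slide mm [ 0.5  0.3 58.6]
phi 28.47 tool z [-2.e-04  8.e-04 -1.e+00] q6 0.922
rot z 0.17 (alt +-360)
F [-0.28  0.76 -0.68] M [ 0.005  0.02  -0.01 ] w 0.451
```

{"fn": "jog_arm", "kwargs": {"increments": [{"slide":[0.3,0.2,30],"rotation":[0,0,0.2]},{"slide":[0,0,28.5],"rotation":[0,0,0]},{"slide":[0,0,0],"rotation":[0,0,0]}]}}

```text
time: 57.0
tool_pos: [0.6901, -0.0294, 0.1533]
tool_rot: [-0.002, 0.969, 0.245, -0.005]
contact_force: [-0.7, 0.4, -1.4]
gripper_width: 0.445
```

{"fn": "jog_arm", "kwargs": {"increments": [{"slide":[0,0,0],"rotation":[0,0,0]},{"slide":[0,0,0],"rotation":[0,0,0]},{"slide":[0,0,0],"rotation":[0,0,0]},{"slide":[0,0,0],"rotation":[0,0,0]}], "fingers": 0}}

```text
time: 57.33
tool_pos: [0.6944, -0.0312, 0.1613]
tool_rot: [0.0, 0.969, 0.245, 0.0]
contact_force: [0.3, -1.2, -5.2]
gripper_width: 0.171
```

{"fn": "jog_arm", "kwargs": {"increments": [{"slide":[0,0,0.08],"rotation":[0,0,3]},{"slide":[0,0,0.08],"rotation":[0,0,3]},{"slide":[0,0,0.02],"rotation":[0,0,1]},{"slide":[0,0,0.01],"rotation":[0,0,0.5]},{"slide":[0,0,0.01],"rotation":[0,0,0.3]},{"slide":[0,0,0.01],"rotation":[0,0,0.3]}]}}

```text
time: 57.83
tool_pos: [0.6944, -0.0313, 0.1611]
tool_rot: [0.0, 0.984, 0.176, 0.0]
contact_force: [-1.3, -2.3, -1.6]
gripper_width: 0.179
```

```bash
python3 ef.py 6; python3 go.py .6946 -.0309 .161
```

```text
57.833 eff6 0.5999 Mz 0.675 q6 1.0644 v6 0.0668
57.883 eff6 0.6584 Mz 0.66 q6 1.0648 v6 -0.0115
57.933 eff6 0.6657 Mz 0.621 q6 1.0646 v6 -0.0001
57.983 eff6 0.6517 Mz 0.675 q6 1.0645 v6 0.001
58.033 eff6 0.6503 Mz 0.632 q6 1.0646 v6 0.0021
58.083 eff6 0.6498 Mz 0.627 q6 1.0647 v6 0.0004
t 58.08 pos [ 0.6945 -0.0313  0.1611] tool slide mm [ 0.2 -0.3  0.1]
phi 20.3 tool z [ 5.e-04 -3.e-04 -1.e+00] q6 1.065
F [-3.6  -2.57  1.54] M [-0.341  0.593  0.627] w 0.178
```

{"fn": "jog_arm", "kwargs": {"increments": [{"slide":[0,0,0],"rotation":[0,0,0]},{"slide":[0,0,0],"rotation":[0,0,0]},{"slide":[0,0,0],"rotation":[0,0,0]}], "fingers": 0.45}}

```text
time: 58.33
tool_pos: [0.6951, -0.0308, 0.1609]
tool_rot: [-0.0, 0.984, 0.176, 0.001]
contact_force: [0.1, -0.9, -0.2]
gripper_width: 0.452
```

```bash
python3 tr.py .4850 -.0140 .220 -49.1
```

```text
t 58.3333 phi 20.238805802497627 up 59.08015496670605 rows 7 rot -7.0 endphi 69.23880580249762 q6 1.0657647825068692
{"slide": [-27.3, -12.6, 0], "rotation": [0, 0, -7.0]}, {"slide": [-25.6, -15.9, 0], "rotation": [0, 0, -7.0]}, {"slide": [-23.5, -18.9, 0], "rotation": [0, 0, -7.0]}, {"slide": [-21.0, -21.6, 0], "rotation": [0, 0, -7.0]}, {"slide": [-18.2, -24.0, 0], "rotation": [0, 0, -7.0]}, {"slide": [-15.1, -26.0, 0], "rotation": [0, 0, -7.0]}, {"slide": [-11.9, -27.7, 0], "rotation": [0, 0, -7.0]}
```

{"fn": "jog_arm", "kwargs": {"increments": [{"slide":[0,0,-30],"rotation":[0,0,0]},{"slide":[0,0,-30],"rotation":[0,0,0]},{"slide":[-27.3,-12.6,0],"rotation":[0,0,-7.0]},{"slide":[-25.6,-15.9,0],"rotation":[0,0,-7.0]},{"slide":[-23.5,-18.9,0],"rotation":[0,0,-7.0]},{"slide":[-21.0,-21.6,0],"rotation":[0,0,-7.0]},{"slide":[-18.2,-24.0,0],"rotation":[0,0,-7.0]},{"slide":[-15.1,-26.0,0],"rotation":[0,0,-7.0]},{"slide":[-11.9,-27.7,0],"rotation":[0,0,-7.0]},{"slide":[0,0,0],"rotation":[0,0,0]},{"slide":[0,0,0],"rotation":[0,0,0]}]}}

```text
time: 59.25
tool_pos: [0.4839, -0.0142, 0.2208]
tool_rot: [0.001, 0.823, 0.568, 0.001]
contact_force: [0.1, -0.2, 0.9]
gripper_width: 0.446
```

```bash
python3 -c "
from h import *
optics.grab_frame('side')"; python3 go.py .4850 -.0140 .160 69.4
```

```text
t 59.3 pos [ 0.4848 -0.0144  0.2211] tool slide mm [ 0.4 -0.1 61.1]
phi 69.19 tool z [ 0.0028  0.     -1.    ] q6 0.18
rot z -0.21 (alt +-360)
F [-0.22 -0.67  0.2 ] M [-0.012 -0.037  0.028] w 0.448
```

{"fn": "jog_arm", "kwargs": {"increments": [{"slide":[0.4,0,30],"rotation":[0,0,-0.2]},{"slide":[0,0,30],"rotation":[0,0,0]},{"slide":[0,0,0],"rotation":[0,0,0]}]}}

```text
time: 59.55
tool_pos: [0.482, -0.0136, 0.1546]
tool_rot: [-0.004, 0.822, 0.569, -0.003]
contact_force: [-1.3, 0.6, -0.4]
gripper_width: 0.453
```

{"fn": "jog_arm", "kwargs": {"increments": [{"slide":[0,0,0],"rotation":[0,0,0]},{"slide":[0,0,0],"rotation":[0,0,0]},{"slide":[0,0,0],"rotation":[0,0,0]},{"slide":[0,0,0],"rotation":[0,0,0]}], "fingers": 0}}

```text
time: 59.88
tool_pos: [0.4845, -0.014, 0.1612]
tool_rot: [-0.0, 0.822, 0.57, -0.0]
contact_force: [-3.2, 0.7, -1.3]
gripper_width: 0.177
```

{"fn": "jog_arm", "kwargs": {"increments": [{"slide":[0,0,0.05],"rotation":[0,0,2]},{"slide":[0,0,0.02],"rotation":[0,0,1]},{"slide":[0,0,0.01],"rotation":[0,0,0.5]},{"slide":[0,0,0.01],"rotation":[0,0,0.3]},{"slide":[0,0,0.01],"rotation":[0,0,0.3]}]}}

```text
time: 60.3
tool_pos: [0.4845, -0.014, 0.1611]
tool_rot: [0.0, 0.841, 0.54, 0.0]
contact_force: [-5.6, 2.2, 1.6]
gripper_width: 0.18
```

```bash
python3 ef.py 6
```

```text
60.3 eff6 0.5449 Mz 0.605 q6 0.2463 v6 0.0609
60.35 eff6 0.6069 Mz 0.608 q6 0.2465 v6 -0.01
60.4 eff6 0.6025 Mz 0.599 q6 0.2462 v6 -0.0036
60.45 eff6 0.5842 Mz 0.569 q6 0.2461 v6 -0.002
60.5 eff6 0.5806 Mz 0.533 q6 0.2461 v6 -0.0004
60.55 eff6 0.5801 Mz 0.539 q6 0.2461 v6 -0.0002
```

{"fn": "jog_arm", "kwargs": {"increments": [{"slide":[0,0,0.05],"rotation":[0,0,2]},{"slide":[0,0,0.02],"rotation":[0,0,1]},{"slide":[0,0,0.01],"rotation":[0,0,0.5]},{"slide":[0,0,0.01],"rotation":[0,0,0.3]},{"slide":[0,0,0.01],"rotation":[0,0,0.3]}]}}

```text
time: 60.97
tool_pos: [0.4844, -0.0139, 0.161]
tool_rot: [-0.0, 0.86, 0.51, 0.0]
contact_force: [-5.6, 3.2, 3.0]
gripper_width: 0.174
```

```bash
python3 ef.py 6
```

```text
60.967 eff6 0.5763 Mz 0.652 q6 0.3178 v6 0.0641
61.017 eff6 0.6344 Mz 0.61 q6 0.318 v6 -0.0091
61.067 eff6 0.6291 Mz 0.587 q6 0.3177 v6 -0.0031
61.117 eff6 0.6108 Mz 0.594 q6 0.3176 v6 0.0004
61.167 eff6 0.607 Mz 0.594 q6 0.3176 v6 0.0011
61.217 eff6 0.6065 Mz 0.572 q6 0.3176 v6 -0.0002
```

{"fn": "jog_arm", "kwargs": {"increments": [{"slide":[0,0,0],"rotation":[0,0,0]},{"slide":[0,0,0],"rotation":[0,0,0]},{"slide":[0,0,0],"rotation":[0,0,0]},{"slide":[0,0,0],"rotation":[0,0,0]},{"slide":[0,0,-30],"rotation":[0,0,0]},{"slide":[0,0,-35],"rotation":[0,0,0]},{"slide":[0,0,-35],"rotation":[0,0,0]},{"slide":[0,0,-20],"rotation":[0,0,0]},{"slide":[0,0,0],"rotation":[0,0,0]},{"slide":[0,0,0],"rotation":[0,0,0]}], "fingers": 0.45}}

```text
time: 62.05
tool_pos: [0.4854, -0.0144, 0.2822]
tool_rot: [0.002, 0.86, 0.51, 0.002]
contact_force: [-0.2, 0.1, -0.6]
gripper_width: 0.448
```

```bash
python3 - <<'E'
from h import *
f=optics.grab_frame("side"); im=f["frame"]
cv2.imwrite("pics/side9.png",im)
d=cv2.absdiff(im,cv2.imread("pics/side0.png")).max(2)
for n,(x,y) in dict(spanner=(208,288),tape=(353,260),socket=(295,312),cup=(284,376),hammer=(190,408),can=(390,178)).items():
    print(n,d[y-12:y+12,x-12:x+12].mean().round(1))
E
python3 go.py .5 0 .2
```

```text
spanner 1.5
tape 1.2
socket 1.5
cup 1.2
hammer 1.4
can 1.4
t 62.1 pos [ 0.4845 -0.0143  0.2801] tool slide mm [20.   6.7 80.1]
phi 61.27 tool z [ 9.e-04 -2.e-04 -1.e+00] q6 0.318
F [ 0.67 -0.93 -0.79] M [-0.005 -0.     0.038] w 0.452
```

View pics/side9.png

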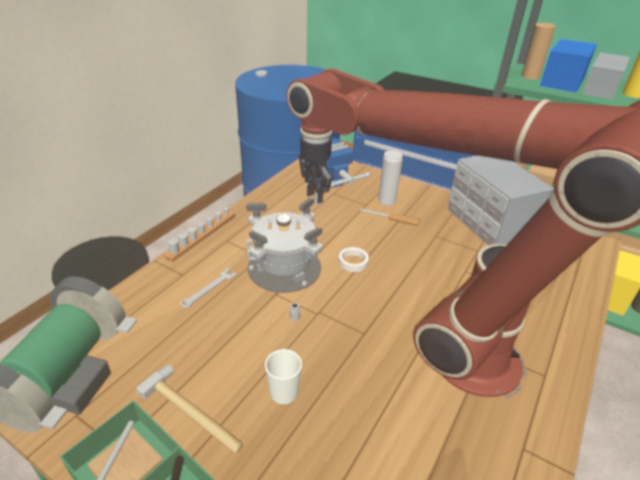

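The picture shows the gripper clear above the pot (fingers at (318,195)). The spanner, tape, socket, cup, hammer, can and screwdriver are where they were. Handing in.

```bash
python3 -c "
from plant import manip,state
print(manip.job_done(), state()['time'])"
```

```text
the job is handed in; nothing more can be done
the job is handed in; nothing more can be done
```

I tightened all four nuts crosswise to about 0.62 N m and handed the job in at about 62 s of the 72 s allowed. One nut (B) ended about 5% over, and two (A and C) only got there in an extra round. I label the nuts A (the −y side), B (+x), C (+y) and D (−x), because the pictures don't show which is nut 1.

- **First round (A, C, B, D):** I brought each nut to an estimated 0.41–0.43 N m. The free-running 0.36 N m read as about 0.295 on the wrist gauge, so I set the bite relative to that.
- **Second round (A, C, B, D):** Partway through B, slow steps read against joint 6 torque showed that readings taken after quick moves ran about 0.05 N m low. On that basis A and C had probably stopped near 0.53–0.56 N m.
- **Extra round (A, C, B, D):** I went round crosswise once more to correct this. The last settled joint 6 readings were:

| Nut | Last reading (N m) | Note |
|---|---|---|
| A | 0.612 | |
| C | about 0.61 | read 0.604, then turned 0.9° more without re-reading |
| B | 0.65 | overshot by about 5%; I left it rather than loosen it |
| D | 0.607 | |

- **Checks that disagreed:** The gauge averaged between 4% below and 3% above the joint torque, and it is noisy (about ±0.03 N m per reading). The slope readings of up to 0.37 N m/rad were above the stated 0.2–0.3.
- **Final state:** Sideways and vertical forces at the wrist stayed under about 10 N in every reading, and I never pressed on the lid or gauge. The last picture shows the gripper clear. The spanner, tape, socket, cup, hammer and can match the first picture; the screwdriver I checked only by eye.

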